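# Change the cells of a bench stack filter and clamp it tight

### The arm

A 7-joint arm with a two-finger parallel gripper is mounted at the origin on the work surface. World frame = base frame: x ahead of the robot, y to its left, z up, the work surface at z = 0. Lengths are in mm, angles in rad, forces in N, time in s.
With the tool pointing down it reaches from about 350 to 900 mm from the base axis. Payload 8.1 kg.
Tool frame: the origin (TCP) lies between the finger pads; the fingertips stand 22 mm ahead of it and the grasp point (between the pads) lies 3 mm ahead of it; z points along the fingers, y is the direction in which the jaws open and shut (so a half turn about z gives the same grasp; the last joint's range is limited). The gripper opens to 85 mm and grips with 20 to 120 N. Pads are 22 mm wide; open, the fingers measure 114 mm over their backs; the gripper's body (76 mm by 85 mm) begins 54 mm behind the grasp point. The pads swing forward as they close: fully open they stand 13 mm farther back than shut.
Start: joints at [1.236, 0.434, 0.025, 1.573, -0.012, 1.134, -0.075], TCP at [143.556, -608.303, 253.323] pointing down, gripper open.
Joint ranges: [-2.62, 2.62], [-0.44, 2.09], [-1.27, 1.32], [0.08, 2.57], [-1.32, 4.46], [0.12, 2], [-2.74, 2.74]. Speed limits (rad/s): [2.22, 2.22, 3.01, 3.01, 3.14, 3.14, 3.14].

### API

Orientations are given as a 3x3 rotation matrix whose columns are the frame's x, y, z axes.
In Python, from station import r, viewer gives the robot as it stands.
- The arm moves only by the tool apply_moves, never from a script. Its arguments are lists of equal length, an entry for each row: "delta_pos": the shift along the tool's x, y, z in units of 25 mm (1.0 is 25 mm), a list of three; "delta_rot": the turn, a rotation vector about the tool's x, y, z in rad, a list of three; "jaw": the closure in counts, from 0 (fully open) to 255 (shut). In form: {"delta_pos": [[tx, ty, tz], ...], "delta_rot": [[ax, ay, az], ...], "jaw": [jaw, ...]}. A call has 1 to 20 rows; each row is the pose to reach, as a shift and turn from the pose commanded when the call began, along the tool's axes at that moment; what a row does not reach only later rows make up. A row lasts 1/10 s, in which the tool goes at most 50 mm and 8.59 degrees, less where a joint would pass 70% of its speed; a pose out of reach is approached as far as the arm can. A call with a gripper value outside its range is refused whole. The fingers move at their own pace and stop on an object; the grip force is fixed at half the most. Time passes only in rows, so rows that repeat a pose let the fingers close. It gives the time, the measured TCP pose, the force and the opening at its end, in the units of the state.
- r.sense(): the state, without advancing time (a new reading comes with each control period).
- viewer.get_image(name): name is "side" or "top"; returns (picture, depth): 384x512x3 uint8, blue, green, red; 384x512 float32, mm along the optical axis (not along the pixel's ray), 0 where there is no reading.
- viewer.camera_model(name): a dict with "intrinsics" (3x3 intrinsics, pixels), "R" (3x3) and "t" (3): a world point X has camera coordinates R X + t. Camera axes: x right, y down, z forward; pixel columns grow to the right and rows downward; lengths in mm; the calibration is good to about 2 mm. A picture is of the moment at which its call begins. camera_model takes no time and is no camera call.
- r.close_job(): hands the job in, once; it reports no verdict.
The state is a dict: "time": time; "q": joint angles; "qd": joint speeds; "tau": joint torques, N m; "ee_pos": TCP position; "tool_rot": TCP orientation; "force": force on the tool from outside, world axes, zero at the start; "moment": the same for the moment, N m; "width": finger opening in mm.
Only numpy, scipy, OpenCV 4.12 (cv2) and the standard library are available. Lean on these libraries where they do the work, as an engineer would, in place of code of your own. Each camera call takes 0.05 s, during which the arm holds its last target. There are 200 camera calls.

### The job

Change the filter cells: lift off the steel end cap, drop the spent cell from the filter base into the grey tub, then stack all the fresh cells on the base, one nested on another, with the end cap on top. Swing the clamp arm back over the stack to its stop and turn the hand screw clockwise until it stops tight on the cap. Leave the spray bottle, the beaker and the jar where they are.

Things in the scene. Friction and masses are not known exactly. Their poses are not given: they have to be found in the camera images.
- seat (a point): Centre of the 68 mm wide round seat of the steel filter base, on its top face, 30 mm above the table; z up. On it stands a tapered spigot (34.4 mm wide at its foot, 28 at its top, 5 high). The fixed base plate (250 x 120 mm, 12 thick) runs from 70 mm on the point's -x side to 180 mm on its +x side. +x points to the pillar, a 26 mm column 140 mm away, 138 mm high.
- spent: Spent filter cell: white plastic, the same shape as the fresh ones. At the start it is the one on the filter base, under the end cap. Origin at the centre of its underside, z up.
- cell1: Fresh filter cell (2 or 3 of cell1..4 are present, upright on the table), white plastic: flange 64 mm wide, 6 thick; on it a drum 54 mm wide, from 6 to 18 mm height (grip here); on top a tapered spigot 34.4 to 28 mm wide, 5 high. The underside has a recess 36 mm wide, 6 deep, that drops over a spigot: each nested cell adds 18 mm. Any order. Origin: centre of the underside, z up. 65 to 115 g.
- cell2: Another fresh filter cell, exactly like cell1 (or absent).
- cell3: Another fresh filter cell, exactly like cell1 (or absent).
- cell4: Another fresh filter cell, exactly like cell1 (or absent).
- cap: Steel end cap, at the start nested on the spent cell: flange 64 mm wide, 6 thick, with the cells' recess below; hub 44 mm wide from 6 to 30 mm height (grip here), flat top, no spigot. A hose barb 10 to 13 mm thick sticks out along the cap's +x at 17 mm height, to 46 mm from the axis: grip along the cap's y, clear of it. Origin: centre of the underside, z up. 240 g.
- tub_in (a point): Centre of the inner floor (4 mm above the table) of the fixed grey discard tub; outer size 200 mm along its x, 170 mm along its y, 65 mm high, walls 4 mm.
- swing (a joint): Angle of the clamp arm about the pillar. 0: at its stop, pointing from the pillar to the seat, hand screw centred over it; grows to 1.95 as it swings aside, counter-clockwise seen from above. Starts swung aside at 1.25 to 1.85. Stiff hinge (0.2 N m): stays where it is left.
- bar_mid (a point): Point in the middle of the clamp arm, 65 mm from the pillar axis, at mid-height of the level aluminium bar, 22 x 22 mm (138 to 160 mm above the table); pinch it from above or push it from the side. Its x axis runs along the bar, from the screw end to the pillar.
- bar_end (a point): On the hand screw's axis, on the arm's upper face, 140 mm from the pillar axis. The boss there is 36 mm wide.
- handscrew (a joint): Turn of the hand screw: 0 is fully up (the start); grows clockwise seen from above, up to 10. A full turn (6.28) lowers foot and knob by 20 mm. Friction 0.2 N m, more when quick; holds by itself. With the arm over the stack the foot meets the cap at about 2.5 with three cells, 8.2 with two; then it stiffens and stops tight within 0.3 to 1 (1 to 2 N m)
- knob (a point): Centre of the black knurled knob of the hand screw, 42 mm wide, 26 high, 207 mm above the table when the screw is fully up; sinks with the screw, swings with the arm. Grip it from above from any side.
- foot: Swivel foot of the hand screw, below the arm: black disc 30 mm wide; does not turn. Origin: centre of its underside, 122 mm above the table with the screw fully up. It must end pressed firmly on the flat top of the cap.
- spray: Bystander: blue spray bottle, 76 mm wide, 211 mm high. Origin at the centre of its underside.
- beaker: Bystander: glass beaker, 70 mm wide, 95 mm high. Origin at the centre of its underside.
- jar: Bystander: amber cream jar, 64 mm wide, 55 mm high. Origin at the centre of its underside.
Not all that is in view belongs to the job. Leave any purple look-alike of the cap alone. Leave any blue look-alike of the cell1 alone.

How it is judged (in metres and radians):
On the way, in this order (a step that is already met when the one before it is completed fails the run):
1. the spent cell lies in the grey tub (x of spent in the frame of tub_in between -0.085 and 0.085 m and y of spent in the frame of tub_in between -0.07 and 0.07 m and z of spent in the frame of tub_in below 0.04 m), for 0.2 s.
2. all the fresh cells are nested on the base with the end cap on top (horizontal distance between each of cell1, cell2, cell3, cell4 and seat below 0.005 m and angle between each of cell1, cell2, cell3, cell4, cap's own z axis and vertical below 0.06 rad and (z of cell1 in the frame of seat between -0.002 and 0.002 m or z of cell1 in the frame of seat between 0.016 and 0.02 m or z of cell1 in the frame of seat between 0.034 and 0.038 m) and z of each of cell1, cell2, cell3, cell4 in the frame of cap below -0.014 m and (z of cell2 in the frame of seat between -0.002 and 0.002 m or z of cell2 in the frame of seat between 0.016 and 0.02 m or z of cell2 in the frame of seat between 0.034 and 0.038 m) and (z of cell3 in the frame of seat between -0.002 and 0.002 m or z of cell3 in the frame of seat between 0.016 and 0.02 m or z of cell3 in the frame of seat between 0.034 and 0.038 m) and (z of cell4 in the frame of seat between -0.002 and 0.002 m or z of cell4 in the frame of seat between 0.016 and 0.02 m or z of cell4 in the frame of seat between 0.034 and 0.038 m) and horizontal distance between cap and seat below 0.006 m and (z of cap in the frame of seat between 0.034 and 0.038 m or z of cap in the frame of seat between 0.052 and 0.056 m)), for 0.2 s.
3. the arm is at its stop and the screw foot presses hard on the cap (value of joint swing below 0.05 rad and contact force between foot and cap above 30 N), for 0.2 s.
At the end, for the whole second after the job is handed in: Spent cell in the tub; every fresh cell nested on the base (5 mm of the seat axis, level within 0.06 rad, at a nested height within 2 mm), the cap nested on top (6 mm); arm within 0.05 rad of its stop; foot pressing on the cap with more than 30 N; all at rest (all of step 1 and all of step 2 and all of step 3 and linear speed of each of cell1, cell2, cell3, cell4, cap, spent below 0.02 m/s); the robot touches nothing.
It fails at once if the spray bottle was displaced by more than 30 mm or tipped over (distance of spray from where it was at the start of the episode above 0.03 m or angle between spray's own z axis and vertical above 0.5 rad).
It fails at once if the beaker was displaced by more than 30 mm or tipped over (distance of beaker from where it was at the start of the episode above 0.03 m or angle between beaker's own z axis and vertical above 0.5 rad).
It fails at once if the jar was displaced by more than 30 mm or tipped over (distance of jar from where it was at the start of the episode above 0.03 m or angle between jar's own z axis and vertical above 0.5 rad).
Of cell1, cell2, cell3, cell4 only 2 to 3 are there at a start; the rules pass over those that are not, and their reading is None.
At some moment in a run one of cell1, cell2, cell3, cell4 may be knocked a few centimetres aside while the robot is not near it.
Once in a run the grip may slacken for a moment while it holds something.
It also fails if it takes over 210 s, if anything falls off the work surface, if the arm or the gripper's body presses on something with over 40 N, if the wrist force passes 120 N, or if a joint passes its speed limit or range.

## Working session

There is one attempt and no reset: what is moved stays moved. The work goes in short steps, Python scripts to look and compute and a tool call to move; the robot and the scene stay as the last step left them, time stands still between calls to the robot, and variables do not carry over. Pictures are saved under pics/ and viewed, about 12 in all and at most 16, crops included, and the job is handed in when it is done.

Besides the shell and the picture viewer there is one more tool, called after ">>>" as name(argument=value, ...) on one line, values as JSON. apply_moves: Moves the arm, as the interface text tells. Its arguments: {"type":"object","properties":{"delta_pos":{"type":"array","items":{"type":"array","items":{"type":"number"}}},"delta_rot":{"type":"array","items":{"type":"array","items":{"type":"number"}}},"jaw":{"type":"array","items":{"type":"number"}}},"required":["delta_pos","delta_rot","jaw"]}

```bash
ls; mkdir -p pics; python3 - <<'E'
from station import r, viewer
import cv2,numpy as np
s=r.sense()
for k in s: print(k,np.round(s[k],3).tolist())
for n in("top","side"):
    im,d=viewer.get_image(n); cv2.imwrite(f"pics/{n}0.png",im); np.save(f"pics/{n}0.npy",d)
    m=viewer.camera_model(n); R=np.array(m["R"]);t=np.array(m["t"])
    print(n,np.round(m["intrinsics"],1).tolist(),np.round(R,3).tolist(),(-R.T@t).round(1))
E
```

```text
pics
time 0.0
q [1.236, 0.435, 0.025, 1.574, -0.012, 1.134, -0.075]
qd [0.0, -0.001, -0.001, -0.002, 0.002, 0.001, 0.001]
tau [-0.001, -67.046, 1.025, -31.621, 0.016, 0.012, 0.0]
ee_pos [143.416, -607.836, 252.516]
tool_rot [[0.973, 0.23, -0.001], [0.23, -0.973, 0.002], [-0.0, -0.002, -1.0]]
force [-0.093, 1.311, 0.454]
moment [-0.047, 0.014, 0.006]
width 85.326
top [[403.4, 0.0, 247.6], [0.0, 403.4, 184.3], [0.0, 0.0, 1.0]] [[-0.013, -1.0, -0.028], [-0.999, 0.014, -0.039], [0.039, 0.027, -0.999]] [ 483.6  -23.5 1375.3]
side [[406.9, 0.0, 257.0], [0.0, 406.9, 188.7], [0.0, 0.0, 1.0]] [[-0.831, -0.555, -0.016], [-0.338, 0.528, -0.779], [0.441, -0.642, -0.626]] [ 55.1 690.8 801.6]
```

View pics/top0.png

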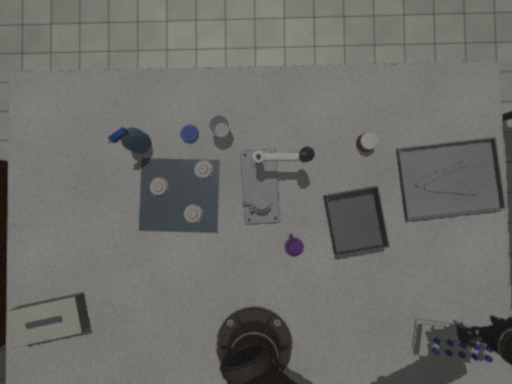

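View pics/side0.png

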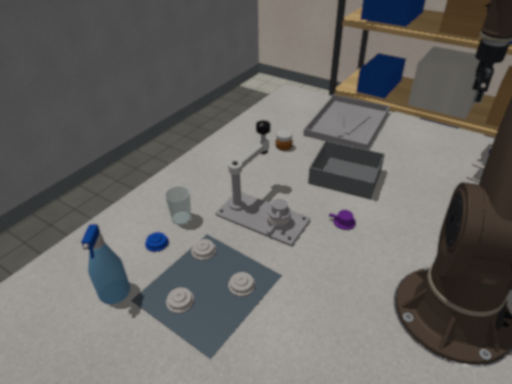

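```bash
cat > h.py <<'E'
import cv2,numpy as np
from station import r,viewer
class Cam:
    def __init__(s,n):
        m=viewer.camera_model(n);s.K=np.array(m["intrinsics"]);s.R=np.array(m["R"]);s.t=np.array(m["t"]);s.c=-s.R.T@s.t
    def ray(s,u,v):
        d=s.R.T@np.linalg.solve(s.K,[u,v,1.]);return d
    def plane(s,u,v,z):
        d=s.ray(u,v);return s.c+d*(z-s.c[2])/d[2]
    def proj(s,X):
        p=s.K@(s.R@np.asarray(X,float)+s.t);return p[:2]/p[2]
    def depthpt(s,u,v,D): return s.c+s.ray(u,v)*D   # ray has unit optical z
def shot(n,tag):
    im,d=viewer.get_image(n);cv2.imwrite(f"pics/{tag}_{n}.png",im);np.save(f"pics/{tag}_{n}.npy",d);return im,d
def state(p=True):
    s=r.sense();print("t",round(s["time"],2),"ee",np.round(s["ee_pos"],1),"yaw_y",round(float(np.arctan2(s["tool_rot"][1][1],s["tool_rot"][0][1])),3),"F",np.round(s["force"],1),"w",round(s["width"],1),"q",np.round(s["q"],2));return s
E
python3 - <<'E'
from h import *
T=Cam("top");S=Cam("side")
im=cv2.imread("pics/top0.png");d=np.load("pics/top0.npy")
si=cv2.imread("pics/side0.png")
a=cv2.resize(im[110:270,130:410],None,fx=2.85,fy=2.85,interpolation=cv2.INTER_CUBIC)
cv2.imwrite("pics/c1.png",a)
b=cv2.resize(si[110:320,130:400],None,fx=2.85,fy=2.85,interpolation=cv2.INTER_CUBIC)
cv2.imwrite("pics/c2.png",b)
# top: height map from depth
vv,uu=np.mgrid[0:384,0:512]
dirs=np.stack([uu,vv,np.ones_like(uu)],-1).reshape(-1,3)@np.linalg.inv(T.K).T@T.R
P=(T.c+dirs*d.reshape(-1,1)).reshape(384,512,3);np.save("pics/P0.npy",P)
def blob(u0,u1,v0,v1,lo,hi):
    q=P[v0:v1,u0:u1].reshape(-1,3);m=(q[:,2]>lo)&(q[:,2]<hi);q=q[m]
    return q.mean(0).round(1),np.ptp(q,axis=0).round(1),len(q)
print("table",P[300:310,150:160,2].mean(),P[150:155,320:330,2].mean())
for n,a in dict(c1=(190,218,156,183,8,40),c2=(145,174,173,200,8,40),c3=(179,208,200,227,8,40),knob=(295,320,143,166,190,240),pillar=(248,268,146,166,120,200),arm=(268,298,146,164,130,175),cap=(246,280,190,222,70,95),jar=(355,385,128,155,35,80),beaker=(205,235,112,142,60,120),spray=(105,155,120,160,100,240),purple=(280,308,230,260,8,60),blue=(178,203,120,146,8,40),tub=(320,392,183,260,50,80),plate=(238,284,146,226,9,16)).items(): print(n,*blob(*a))
E
```

```text
table 13.731408280405349 53.84147989436354
c1 [590.4 165.1  18.5] [68.4 61.4 21.8] 217
c2 [534.1 317.2  18.1] [68.8 58.6 20.2] 210
c3 [441.3 200.6  18.3] [57.4 58.  23.3] 223
knob [ 614.6 -161.4  218.1] [43.2 43.1 31.7] 189
pillar [615.  -27.  161.2] [34.9 45.6 28.3] 157
arm [614.4 -97.  157.7] [21.6 88.8 28.7] 239
cap [475.9 -28.9  77.2] [41.9 58.3 12.8] 153
jar [ 672.8 -383.7   53.7] [55.6 55.6 26.3] 251
beaker [731.9 105.3  83.1] [67.2 68.1 41.5] 155
spray [679.8 377.7 160.3] [ 67.3  73.4 114.1] 503
purple [ 330.2 -136.5   24.5] [74.  60.4 27.7] 207
blue [714.  211.3  18.3] [56.2 58.8 20.8] 216
tub [ 407.8 -345.2   61.7] [222.  198.1  21.5] 428
plate [527.1 -26.1  12.1] [250.4 129.3   7. ] 1454
```

View pics/c1.png

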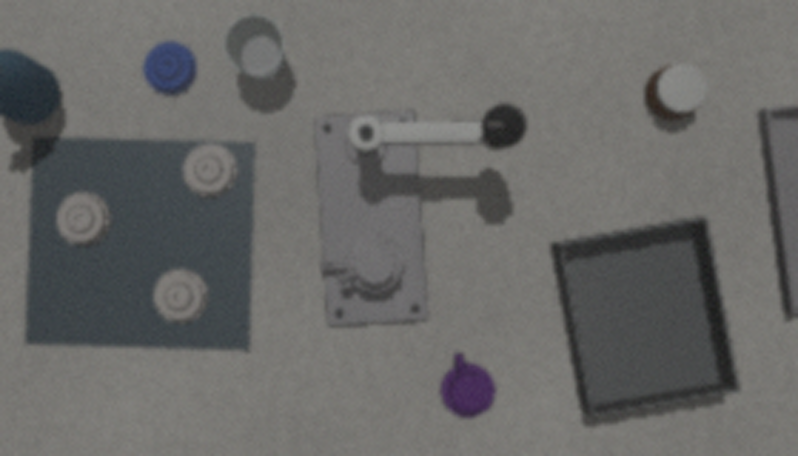

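View pics/c2.png

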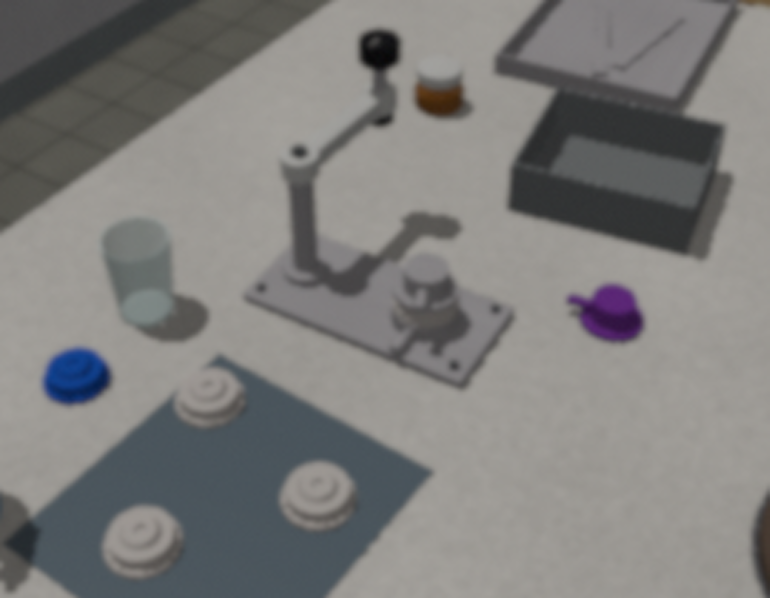

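The cap candidates in the top view are the steel one on the base at (262,203), which I take, and the purple one at (294,245), which I reject. For the cells, I take the white ones at (204,169), (159,186) and (193,213), and reject the blue one at (190,133) and the jar lid at (369,142). The crops confirm this: three white cells on the mat, and the clamp arm swung aside to the right at about 1.57.

```bash
python3 - <<'E'
from h import *
T=Cam("top");S=Cam("side");im=cv2.imread("pics/top0.png");si=cv2.imread("pics/side0.png");P=np.load("pics/P0.npy")
def mask_white(I): 
    f=I.astype(int);return ((f[...,2]-f[...,0]>-2)&(f.min(-1)>95)).astype(np.uint8)
def cells(I,C,boxes):
    for (u0,u1,v0,v1) in boxes:
        g=cv2.resize(I[v0:v1,u0:u1],None,fx=4,fy=4,interpolation=cv2.INTER_CUBIC).astype(int)
        m=((g[...,2]-g[...,0])>-8).astype(np.uint8)*255
        c=max(cv2.findContours(m,0,2)[0],key=cv2.contourArea);c=cv2.convexHull(c)
        (x,y),(a,b),t=cv2.fitEllipse(c);u=(x+.5)/4-.5+u0;v=(y+.5)/4-.5+v0
        print((round(u,1),round(v,1)),"axes",round(a/4,1),round(b/4,1),C.plane(u,v,4).round(1))
print("top");cells(im,T,[(190,217,156,182),(145,173,173,199),(179,207,200,226)])
print("side");cells(si,S,[(189,218,235,262),(164,196,285,315),(226,258,269,299)])
from numpy.linalg import norm
def disc(u0,u1,v0,v1,lo,hi):
    q=P[v0:v1,u0:u1].reshape(-1,3);q=q[(q[:,2]>lo)&(q[:,2]<hi)];c,rad=cv2.minEnclosingCircle(q[:,:2].astype(np.float32));return np.round(c,1),round(rad,1),q.mean(0).round(1)
print("hub top",disc(246,280,190,222,72,95));print("knob",disc(295,320,143,166,200,240))
q=P[190:222,240:285].reshape(-1,3)
c=np.array([476,-29]);rr=norm(q[:,:2]-c,axis=1);k=(rr>36)&(rr<50)&(q[:,2]>45);print("barb pts",q[k].round(0).tolist())
k=(q[:,2]>25)&(rr<45)&(q[:,2]<70);print("flange mid",q[k].mean(0))
for nm,(u0,u1,v0,v1,lo,hi) in dict(plate=(236,286,140,230,7,18),tub=(320,392,183,260,57,75)).items():
    q=P[v0:v1,u0:u1].reshape(-1,3);q=q[(q[:,2]>lo)&(q[:,2]<hi)];print(nm,cv2.minAreaRect(q[:,:2].astype(np.float32)))
q=P[140:170,262:296].reshape(-1,3);q=q[(q[:,2]>145)&(q[:,2]<175)];vx,vy,x,y=cv2.fitLine(q[:,:2].astype(np.float32),2,0,.01,.01).ravel();print("arm line",vx,vy,x,y)
E
```

```text
top
(203.0, 157.7) axes 26.8 45.2 [631.2 165.4   4. ]
(158.9, 186.3) axes 20.9 21.6 [535.4 317.5   4. ]
(193.2, 213.5) axes 20.9 21.7 [441.1 200.7   4. ]
side
(200.6, 246.1) axes 26.3 32.0 [608.  157.2   4. ]
(179.4, 299.9) axes 26.2 29.8 [539.3 316.7   4. ]
(241.1, 283.9) axes 25.6 27.8 [444.8 199.8   4. ]
hub top (array([474.8, -23. ]), 28.2, array([476.2, -29.9,  77.5]))
knob (array([ 615.7, -162.4]), 22.0, array([ 614.7, -161.4,  218.3]))
barb pts [[465.0, 9.0, 62.0], [465.0, 5.0, 67.0], [462.0, 12.0, 62.0], [462.0, 8.0, 71.0], [462.0, 5.0, 64.0], [459.0, 12.0, 67.0], [459.0, 9.0, 70.0], [458.0, 5.0, 67.0], [455.0, 9.0, 70.0]]
flange mid [475.26450758 -27.07834448  51.84880479]
plate ((546.0671997070312, -35.62244415283203), (283.0346984863281, 138.66102600097656), 3.0026345252990723)
tub ((413.1055908203125, -339.7219543457031), (200.21546936035156, 171.92388916015625), 9.360013961791992)
arm line 0.0037307215 0.999993 614.86505 -83.49012
```

>>> apply_moves(delta_pos=[[18.27, -19.48, 0], [18.27, -19.48, 0], [18.27, -19.48, 0], [18.27, -19.48, 0], [18.27, -19.48, 0], [18.27, -19.48, 0], [18.27, -19.48, 0], [18.27, -19.48, 0], [18.27, -19.48, 0], [18.27, -19.48, 0], [18.27, -19.48, 0], [18.27, -19.48, 0], [18.27, -19.48, 0], [18.27, -19.48, 0], [18.27, -19.48, 0], [18.27, -19.48, 0], [18.27, -19.48, 0], [18.27, -19.48, 0], [18.27, -19.48, 0], [18.27, -19.48, 0]], delta_rot=[[0, 0, -1.74], [0, 0, -1.74], [0, 0, -1.74], [0, 0, -1.74], [0, 0, -1.74], [0, 0, -1.74], [0, 0, -1.74], [0, 0, -1.74], [0, 0, -1.74], [0, 0, -1.74], [0, 0, -1.74], [0, 0, -1.74], [0, 0, -1.74], [0, 0, -1.74], [0, 0, -1.74], [0, 0, -1.74], [0, 0, -1.74], [0, 0, -1.74], [0, 0, -1.74], [0, 0, -1.74]], jaw=[0, 0, 0, 0, 0, 0, 0, 0, 0, 0, 0, 0, 0, 0, 0, 0, 0, 0, 0, 0])

```text
time: 2.1
ee_pos: [476.1, -30.1, 253.4]
tool_rot: [[-0.389, 0.921, 0.0], [0.921, 0.389, -0.0], [-0.0, -0.0, -1.0]]
force: [-0.9, -0.9, -0.6]
width: 85.1
```

```bash
python3 - <<'E'
from h import *
T=Cam("top");S=Cam("side");im=cv2.imread("pics/top0.png");si=cv2.imread("pics/side0.png");P=np.load("pics/P0.npy")
s=state();print(np.round(s["tool_rot"],3).tolist())
# side-view height map
d=np.load("pics/side0.npy");vv,uu=np.mgrid[0:384,0:512]
Q=(S.c+(np.stack([uu,vv,np.ones_like(uu)],-1).reshape(-1,3)@np.linalg.inv(S.K).T@S.R)*d.reshape(-1,1)).reshape(384,512,3)
for nm,A,lo in(("top",P,73),("side",Q,74)):
    q=A.reshape(-1,3)
    for zr,R0 in(((lo,84),26),((150,172),26)):
        c=np.array([476,-29.]) if zr[0]<100 else np.array([615,-24.])
        for _ in range(12):
            k=(np.linalg.norm(q[:,:2]-c,axis=1)<R0)&(q[:,2]>zr[0])&(q[:,2]<zr[1]);c=q[k,:2].mean(0)
        print(nm,zr,c.round(1),q[k,2].mean().round(1),k.sum())
    for c0 in((590,165),(534.5,317.4),(441.2,200.7)):
        c=np.array(c0,float)
        for _ in range(15):
            k=(np.linalg.norm(q[:,:2]-c,axis=1)<33)&(q[:,2]>13)&(q[:,2]<32);c=q[k,:2].mean(0)
        print(nm,"cell",c.round(1),q[k,2].mean().round(1),k.sum())
# pillar ring, red plane, in top view
print("pillar px->", T.plane(258.8,156.3,160).round(1))
q=P[140:230,236:286].reshape(-1,3);q=q[(abs(q[:,2]-12)<3)]
for y0,y1 in((-120,60),):
    for x in range(420,640,30):
        w=q[(abs(q[:,0]-x)<8)];print(x,np.percentile(w[:,1],[3,97]).round(0),end=" ")
E
```

```text
t 2.1 ee [476.1 -30.1 253.4] yaw_y 0.4 F [-0.9 -0.9 -0.6] w 85.1 q [ 0.48  0.26 -0.64  1.88  0.18  1.06  0.17]
[[-0.389, 0.921, 0.0], [0.921, 0.389, -0.0], [-0.0, -0.0, -1.0]]
top (73, 84) [476.2 -30.2] 77.6 143
top (150, 172) [615.4 -27. ] 161.6 153
top cell [590.3 164.6] 19.3 197
top cell [534.7 317.4] 18.9 192
top cell [441.5 201. ] 19.2 199
side (74, 84) [476.4 -28.9] 78.2 151
side (150, 172) [612.8 -20. ] 160.7 140
side cell [589.5 166.1] 20.1 275
side cell [534.  318.5] 19.9 384
side cell [440.7 202.6] 19.7 351
pillar px-> [615.9 -25.3 160. ]
420 [-87.  24.] 450 [-88.  27.] 480 [-88.  30.] 510 [-85.  26.] 540 [-82.  28.] 570 [-79.  29.] 600 [-80.  35.] 630 [ 1. 35.]
```

>>> apply_moves(delta_pos=[[0, 0, 2], [0, 0, 4], [0, 0, 5.5], [0, 0, 6.5], [0, 0, 6.9], [0, 0, 6.9], [0, 0, 6.9], [0, 0, 6.9], [0, 0, 6.9], [0, 0, 6.9], [0, 0, 6.9], [0, 0, 6.9], [0, 0, 6.9], [0, 0, 6.9]], delta_rot=[[0, 0, 0], [0, 0, 0], [0, 0, 0], [0, 0, 0], [0, 0, 0], [0, 0, 0], [0, 0, 0], [0, 0, 0], [0, 0, 0], [0, 0, 0], [0, 0, 0], [0, 0, 0], [0, 0, 0], [0, 0, 0]], jaw=[0, 0, 0, 0, 0, 0, 255, 255, 255, 255, 255, 255, 255, 255])

```text
time: 3.5
ee_pos: [477.2, -29.5, 82.4]
tool_rot: [[-0.39, 0.921, 0.002], [0.921, 0.39, -0.001], [-0.002, 0.002, -1.0]]
force: [-2.2, -1.0, 11.9]
width: 41.8
```

```bash
python3 - <<'E'
from h import *
state();im,d=shot("side","g1");cv2.imwrite("pics/c3.png",cv2.resize(im[150:270,200:340],None,fx=4,fy=4,interpolation=cv2.INTER_CUBIC))
E
```

```text
t 3.5 ee [477.2 -29.5  82.4] yaw_y 0.401 F [-2.2 -1.  11.9] w 41.8 q [ 0.36  0.49 -0.54  2.08  0.4   0.67 -0.04]
```

View pics/c3.png

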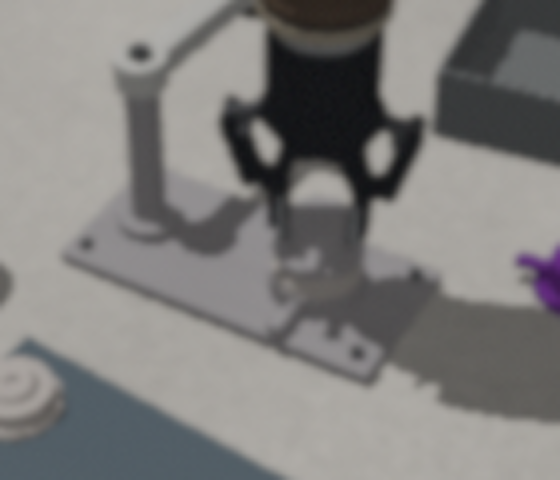

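>>> apply_moves(delta_pos=[[0, 0, -0.5], [0, 0, -1.2], [0, 0, -2], [0, 0, -2.4], [0, 0, -2.4], [-1, -0.4, -2.4], [-2.5, -1.0, -2.4], [-4, -1.6, -2.2], [-5, -2, -1.5], [-5, -2, 0], [-5, -2, 1], [-5, -2, 1.5], [-5, -2, 1.7], [-5, -2, 1.8], [-5, -2, 1.82], [-5, -2, 1.82], [-5, -2, 1.82]], delta_rot=[[0, 0, 0], [0, 0, 0], [0, 0, 0], [0, 0, 0], [0, 0, 0], [0, 0, 0], [0, 0, 0], [0, 0, 0], [0, 0, 0], [0, 0, 0], [0, 0, 0], [0, 0, 0], [0, 0, 0], [0, 0, 0], [0, 0, 0], [0, 0, 0], [0, 0, 0]], jaw=[255, 255, 255, 255, 255, 255, 255, 255, 255, 255, 255, 255, 255, 255, 255, 255, 255])

```text
time: 5.25
ee_pos: [479.6, -164.2, 36.1]
tool_rot: [[-0.39, 0.921, 0.001], [0.921, 0.39, -0.001], [-0.001, 0.001, -1.0]]
force: [-0.4, -1.1, -2.2]
width: 41.7
```

```bash
python3 - <<'E'
from h import *
state();a,d=shot("side","g2");b,_=shot("top","g2")
cv2.imwrite("pics/c4.png",np.hstack([cv2.resize(a[130:270,210:370],None,fx=2.5,fy=2.5,interpolation=cv2.INTER_CUBIC),cv2.resize(b[130:270,230:390],None,fx=2.5,fy=2.5,interpolation=cv2.INTER_CUBIC)]))
E
```

```text
t 5.25 ee [ 479.6 -164.2   36.1] yaw_y 0.401 F [-0.4 -1.1 -2.2] w 41.7 q [ 0.57  0.59 -0.47  2.04  0.45  0.61  0.19]
```

View pics/c4.png

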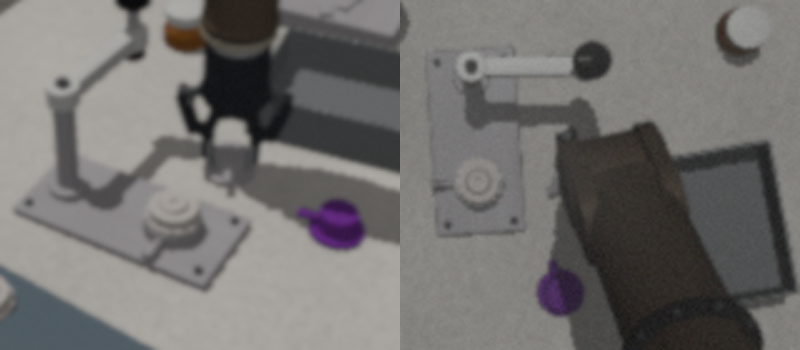

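>>> apply_moves(delta_pos=[[0, 0, 0.04], [0, 0, 0.08], [0, 0, 0.1], [0, 0, 0.1], [0, 0, 0.1], [0, 0, 0.1], [0, 0, 0.1], [0, 0, 0.1], [0, 0, 0.1], [0, 0, -1], [0, 0, -3], [0, 0, -5], [0, 0, -5.6], [0, 0, -5.6]], delta_rot=[[0, 0, 0], [0, 0, 0], [0, 0, 0], [0, 0, 0], [0, 0, 0], [0, 0, 0], [0, 0, 0], [0, 0, 0], [0, 0, 0], [0, 0, 0], [0, 0, 0], [0, 0, 0], [0, 0, 0], [0, 0, 0]], jaw=[255, 255, 255, 0, 0, 0, 0, 0, 0, 0, 0, 0, 0, 0])

```text
time: 6.75
ee_pos: [480.6, -164.4, 178.1]
tool_rot: [[-0.39, 0.921, 0.005], [0.921, 0.39, -0.002], [-0.004, 0.004, -1.0]]
force: [0.2, -0.2, -0.1]
width: 85.5
```

```bash
cat >> h.py <<'E'
def cloud(n,d):
    C=Cam(n);vv,uu=np.mgrid[0:384,0:512]
    return (C.c+(np.stack([uu,vv,np.ones_like(uu)],-1).reshape(-1,3)@np.linalg.inv(C.K).T@C.R)*d.reshape(-1,1))
def centre(q,c,R0,lo,hi):
    c=np.array(c,float)
    for _ in range(15):
        k=(np.linalg.norm(q[:,:2]-c,axis=1)<R0)&(q[:,2]>lo)&(q[:,2]<hi);c=q[k,:2].mean(0)
    return c.round(1),q[k,2].mean().round(1),int(k.sum())
CELLS=((590,165),(534.5,317.4),(441.2,200.7))
E
python3 - <<'E'
from h import *
state()
for n in("top","side"):
    q=cloud(n,np.load(f"pics/g2_{n}.npy"));print(n,"spent",centre(q,(476,-29.5),33,42,60))
    im,d=shot(n,"g3");q=cloud(n,d)
    print(n,"cap",centre(q,(480,-165),26,24,40),[centre(q,c,33,13,32) for c in CELLS])
    print(n,"spent now",centre(q,(476,-29.5),33,42,60))
E
```

```text
t 6.75 ee [ 480.6 -164.4  178.1] yaw_y 0.401 F [ 0.2 -0.2 -0.1] w 85.5 q [ 0.68  0.39 -0.6   1.92  0.28  0.91  0.35]
top spent (array([476.1, -29.6]), np.float64(49.5), 208)
top cap (array([ 477. , -146.9]), np.float64(29.1), 24) [(array([590.7, 165. ]), np.float64(19.0), 194), (array([534.5, 316.9]), np.float64(19.2), 195), (array([441. , 201.1]), np.float64(18.8), 201)]
top spent now (array([476.2, -29.2]), np.float64(48.9), 206)
side spent (array([475.1, -27. ]), np.float64(49.3), 233)
side cap (array([ 477.8, -163.4]), np.float64(29.8), 127) [(array([589.6, 166.1]), np.float64(19.8), 279), (array([534. , 318.6]), np.float64(19.8), 390), (array([440.7, 202.8]), np.float64(19.8), 354)]
side spent now (array([475. , -27.3]), np.float64(49.5), 232)
```

>>> apply_moves(delta_pos=[[1.5, 0.6, 0], [3, 1.2, 0], [4.5, 1.7, 0], [5.04, 1.94, 0], [5.04, 1.94, 1], [5.04, 1.94, 2.5], [5.04, 1.94, 3.7], [5.04, 1.94, 4.3], [5.04, 1.94, 4.6], [5.04, 1.94, 4.6], [5.04, 1.94, 4.6], [5.04, 1.94, 4.6], [5.04, 1.94, 4.6], [5.04, 1.94, 4.6], [5.04, 1.94, 4.6], [5.04, 1.94, 4.6], [5.04, 1.94, 4.6]], delta_rot=[[0, 0, 0], [0, 0, 0], [0, 0, 0], [0, 0, 0], [0, 0, 0], [0, 0, 0], [0, 0, 0], [0, 0, 0], [0, 0, 0], [0, 0, 0], [0, 0, 0], [0, 0, 0], [0, 0, 0], [0, 0, 0], [0, 0, 0], [0, 0, 0], [0, 0, 0]], jaw=[0, 0, 0, 0, 0, 0, 0, 0, 0, 0, 0, 255, 255, 255, 255, 255, 255])

```text
time: 8.55
ee_pos: [475.9, -28.8, 61.8]
tool_rot: [[-0.39, 0.921, 0.003], [0.921, 0.39, -0.0], [-0.001, 0.003, -1.0]]
force: [-2.5, -0.2, 15.8]
width: 50.7
```

```bash
python3 - <<'E'
from h import *
state();a,d=shot("side","g4")
cv2.imwrite("pics/c5.png",cv2.resize(a[160:250,230:330],None,fx=6,fy=6,interpolation=cv2.INTER_CUBIC))
E
```

```text
t 8.55 ee [475.9 -28.8  61.8] yaw_y 0.401 F [-2.5 -0.2 15.8] w 50.7 q [ 0.35  0.52 -0.53  2.1   0.45  0.63 -0.09]
```

View pics/c5.png

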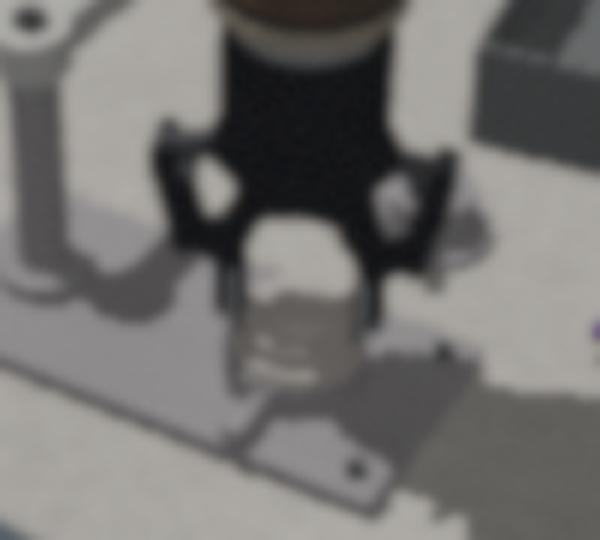

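>>> apply_moves(delta_pos=[[0, 0, -0.5], [0, 0, -1.5], [0, 0, -3], [0, 0, -4.4], [0, 0, -4.4], [-1.5, -1, -4.4], [-3.3, -2.25, -4.4], [-5, -3.4, -4.4], [-6.8, -4.65, -4.4], [-8.5, -5.8, -4.4], [-10, -6.85, -4.4], [-10.47, -7.17, -4.4], [-10.47, -7.17, -4.4], [-10.47, -7.17, -4.4]], delta_rot=[[0, 0, 0], [0, 0, 0], [0, 0, 0], [0, 0, 0], [0, 0, 0], [0, 0, 0], [0, 0, 0], [0, 0, 0], [0, 0, 0], [0, 0, 0], [0, 0, 0], [0, 0, 0], [0, 0, 0], [0, 0, 0]], jaw=[255, 255, 255, 255, 255, 255, 255, 255, 255, 255, 255, 255, 255, 255])

```text
time: 10.0
ee_pos: [411.1, -339.8, 170.1]
tool_rot: [[-0.389, 0.921, -0.0], [0.921, 0.389, 0.001], [0.001, -0.0, -1.0]]
force: [0.5, 1.2, -1.4]
width: 50.2
```

Held (width 50.2). Lower it into the tub and release.

>>> apply_moves(delta_pos=[[0, 0, 1.5], [0, 0, 3], [0, 0, 4.2], [0, 0, 4.8], [0, 0, 4.8], [0, 0, 4.8], [0, 0, 4.8], [0, 0, 4.8], [0, 0, 4.8], [0, 0, 4.8], [0, 0, 3.5], [0, 0, 1.5], [0, 0, 0], [0, 0, -1], [0, 0, -1]], delta_rot=[[0, 0, 0], [0, 0, 0], [0, 0, 0], [0, 0, 0], [0, 0, 0], [0, 0, 0], [0, 0, 0], [0, 0, 0], [0, 0, 0], [0, 0, 0], [0, 0, 0], [0, 0, 0], [0, 0, 0], [0, 0, 0], [0, 0, 0]], jaw=[255, 255, 255, 255, 255, 0, 0, 0, 0, 0, 0, 0, 0, 0, 0])

```text
time: 11.5
ee_pos: [413.4, -341.1, 199.2]
tool_rot: [[-0.39, 0.921, 0.005], [0.921, 0.39, -0.004], [-0.006, 0.003, -1.0]]
force: [-0.1, 0.1, -0.8]
width: 85.4
```

```bash
python3 - <<'E'
from h import *
s=state()
for n in("side","top"):
    im,d=shot(n,"g5");q=cloud(n,d)
    print(n,"tub cell",centre(q,(412,-340),40,15,45),[centre(q,c,33,13,32) for c in CELLS],"cap",centre(q,(478,-165),26,24,40))
E
```

```text
t 11.5 ee [ 413.4 -341.1  199.2] yaw_y 0.401 F [-0.1  0.1 -0.8] w 85.4 q [ 1.01  0.4  -0.56  1.83  0.26  0.97  0.74]
side tub cell (array([ 410.6, -339.1]), np.float64(23.7), 138) [(array([590. , 165.9]), np.float64(19.9), 271), (array([534.1, 318.6]), np.float64(19.8), 388), (array([472. , 201.5]), np.float64(19.9), 329)] cap (array([ 477.2, -163.1]), np.float64(29.7), 129)
top tub cell (array([ 412., -339.]), np.float64(23.3), 213) [(array([590.3, 164.7]), np.float64(19.7), 196), (array([534.4, 316.8]), np.float64(19.4), 197), (array([472.2, 200.1]), np.float64(19.7), 197)] cap (array([ 477.9, -164.3]), np.float64(29.3), 136)
```

>>> apply_moves(delta_pos=[[1.7, 0.95, 0], [3.4, 1.9, 0], [5.2, 2.9, 0], [7, 3.9, 0], [8.8, 4.9, 0], [10.6, 5.9, 0], [12.4, 6.9, 0], [14.2, 7.9, 0], [16, 8.9, 0], [17.6, 9.8, 0], [19.03, 10.61, 0], [19.03, 10.61, 1], [19.03, 10.61, 2.5], [19.03, 10.61, 4], [19.03, 10.61, 4], [19.03, 10.61, 4], [19.03, 10.61, 4], [19.03, 10.61, 4]], delta_rot=[[0, 0, 0], [0, 0, 0], [0, 0, 0], [0, 0, 0], [0, 0, 0], [0, 0, 0], [0, 0, 0], [0, 0, 0], [0, 0, 0], [0, 0, 0], [0, 0, 0], [0, 0, 0], [0, 0, 0], [0, 0, 0], [0, 0, 0], [0, 0, 0], [0, 0, 0], [0, 0, 0]], jaw=[0, 0, 0, 0, 0, 0, 0, 0, 0, 0, 0, 0, 0, 0, 0, 0, 0, 0])

```text
time: 13.4
ee_pos: [471.1, 202.0, 96.9]
tool_rot: [[-0.39, 0.921, 0.002], [0.921, 0.39, 0.001], [0.0, 0.003, -1.0]]
force: [0.4, -1.0, -0.1]
width: 85.5
```

>>> apply_moves(delta_pos=[[-0.07, 0.02, 0.8], [-0.07, 0.02, 1.7], [-0.07, 0.02, 2.3], [-0.07, 0.02, 2.58], [-0.07, 0.02, 2.58], [-0.07, 0.02, 2.58], [-0.07, 0.02, 2.58], [-0.07, 0.02, 2.58], [-0.07, 0.02, 2.58], [-0.07, 0.02, 2.58], [-0.07, 0.02, 2.58], [-0.07, 0.02, 2.58]], delta_rot=[[0, 0, 0], [0, 0, 0], [0, 0, 0], [0, 0, 0], [0, 0, 0], [0, 0, 0], [0, 0, 0], [0, 0, 0], [0, 0, 0], [0, 0, 0], [0, 0, 0], [0, 0, 0]], jaw=[0, 0, 0, 0, 0, 255, 255, 255, 255, 255, 255, 255])

```text
time: 14.6
ee_pos: [472.0, 200.4, 32.4]
tool_rot: [[-0.39, 0.921, 0.002], [0.921, 0.39, 0.0], [-0.001, 0.002, -1.0]]
force: [-2.9, -1.2, 15.4]
width: 50.4
```

>>> apply_moves(delta_pos=[[0, 0, -0.5], [0, 0, -1.5], [0, 0, -3], [0, 0, -3.2], [-1.5, -0.6, -3.2], [-3, -1.2, -3.2], [-4.5, -1.8, -3.2], [-6, -2.4, -3.2], [-7.5, -3, -3.2], [-8.2, -3.3, -3.2], [-8.53, -3.44, -3.2], [-8.53, -3.44, -3.2], [-8.53, -3.44, -2.5], [-8.53, -3.44, -1.9], [-8.53, -3.44, -1.7], [-8.53, -3.44, -1.7], [-8.53, -3.44, -1.7], [-8.53, -3.44, -1.7]], delta_rot=[[0, 0, 0], [0, 0, 0], [0, 0, 0], [0, 0, 0], [0, 0, 0], [0, 0, 0], [0, 0, 0], [0, 0, 0], [0, 0, 0], [0, 0, 0], [0, 0, 0], [0, 0, 0], [0, 0, 0], [0, 0, 0], [0, 0, 0], [0, 0, 0], [0, 0, 0], [0, 0, 0]], jaw=[255, 255, 255, 255, 255, 255, 255, 255, 255, 255, 255, 255, 255, 255, 255, 255, 255, 255])

```text
time: 16.4
ee_pos: [475.8, -29.3, 74.0]
tool_rot: [[-0.391, 0.92, 0.001], [0.92, 0.391, 0.0], [-0.0, 0.001, -1.0]]
force: [0.6, -0.5, -1.5]
width: 50.5
```

```bash
python3 - <<'E'
from h import *
s=state()
a,d=shot("side","g6");q=cloud("side",d)
print(centre(q,(476,-29.4),33,54,66));print([centre(q,c,33,13,32) for c in CELLS[:2]])
cv2.imwrite("pics/c6.png",cv2.resize(a[160:250,230:330],None,fx=6,fy=6,interpolation=cv2.INTER_CUBIC))
E
```

```text
t 16.4 ee [475.8 -29.3  74. ] yaw_y 0.402 F [ 0.6 -0.5 -1.5] w 50.5 q [ 0.42  0.52 -0.63  2.08  0.48  0.68 -0.12]
(array([473.4, -26.9]), np.float64(60.6), 220)
[(array([589.8, 165.8]), np.float64(19.8), 273), (array([534.2, 318.8]), np.float64(19.8), 385)]
```

View pics/c6.png

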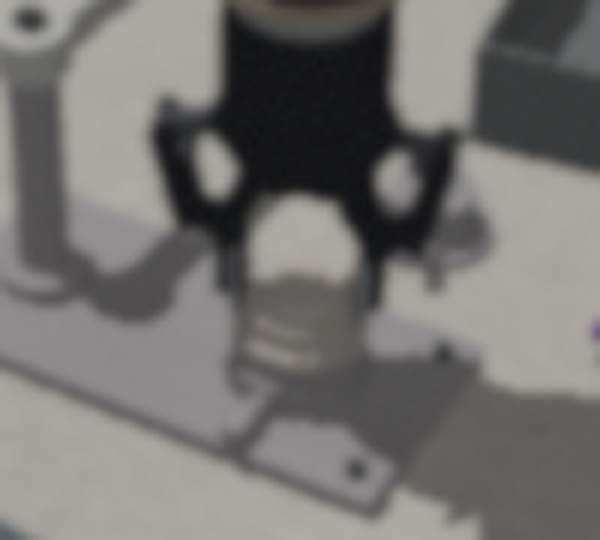

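>>> apply_moves(delta_pos=[[0, 0, 0.15], [0, 0, 0.3], [0, 0, 0.4], [0, 0, 0.46], [0, 0, 0.5], [0, 0, 0.5], [0, 0, 0.5]], delta_rot=[[0, 0, 0], [0, 0, 0], [0, 0, 0], [0, 0, 0], [0, 0, 0], [0, 0, 0], [0, 0, 0]], jaw=[255, 255, 255, 255, 255, 255, 255])

```text
time: 17.15
ee_pos: [476.2, -29.6, 62.4]
tool_rot: [[-0.39, 0.921, 0.002], [0.921, 0.39, -0.001], [-0.002, 0.002, -1.0]]
force: [-4.7, -0.4, 26.0]
width: 50.4
```

>>> apply_moves(delta_pos=[[0, 0, -0.04], [0, 0, -0.04], [0, 0, -0.04], [0, 0, -0.04], [0, 0, -0.04], [0, 0, -0.04], [0, 0, -0.5], [0, 0, -2], [0, 0, -4], [3, 1.5, -5], [4, 2.5, -5], [4.5, 2.5, -5], [4.5, 2.5, -5]], delta_rot=[[0, 0, 0], [0, 0, 0], [0, 0, 0], [0, 0, 0], [0, 0, 0], [0, 0, 0], [0, 0, 0], [0, 0, 0], [0, 0, 0], [0, 0, 0], [0, 0, 0], [0, 0, 0], [0, 0, 0]], jaw=[255, 0, 0, 0, 0, 0, 0, 0, 0, 0, 0, 0, 0])

```text
time: 18.45
ee_pos: [488.9, 103.9, 187.9]
tool_rot: [[-0.397, 0.918, 0.003], [0.918, 0.397, 0.003], [0.002, 0.004, -1.0]]
force: [-0.4, -0.2, -0.4]
width: 85.6
```

```bash
python3 - <<'E'
from h import *
s=state()
for n in("side","top"):
    im,d=shot(n,"g7");q=cloud(n,d)
    print(n,"seat cell",centre(q,(476,-29.4),33,42,60),[centre(q,c,33,13,32) for c in CELLS[:2]],"cap",centre(q,(478,-165),26,24,40))
E
```

```text
t 18.45 ee [488.9 103.9 187.9] yaw_y 0.408 F [-0.4 -0.2 -0.4] w 85.6 q [ 0.27  0.41 -0.76  1.91  0.34  0.95 -0.24]
side seat cell (array([474.1, -28. ]), np.float64(49.3), 229) [(array([589.7, 166. ]), np.float64(19.9), 276), (array([534.2, 318.5]), np.float64(19.9), 386)] cap (array([ 476.7, -163.1]), np.float64(30.1), 127)
top seat cell (array([475.1, -30. ]), np.float64(49.1), 206) [(array([600.6, 165. ]), np.float64(18.5), 103), (array([534.7, 317.3]), np.float64(19.1), 192)] cap (array([ 478.2, -164.3]), np.float64(29.4), 133)
```

>>> apply_moves(delta_pos=[[0.2, 1.5, 0], [0.4, 3, 0], [0.6, 4.3, 0.5], [0.67, 4.69, 2], [0.67, 4.69, 3.2], [0.67, 4.69, 3.6], [0.67, 4.69, 3.6], [0.67, 4.69, 3.6], [0.67, 4.69, 3.6]], delta_rot=[[0, 0, 0], [0, 0, 0], [0, 0, 0], [0, 0, 0], [0, 0, 0], [0, 0, 0], [0, 0, 0], [0, 0, 0], [0, 0, 0]], jaw=[0, 0, 0, 0, 0, 0, 0, 0, 0])

```text
time: 19.45
ee_pos: [591.3, 159.3, 97.7]
tool_rot: [[-0.39, 0.921, 0.003], [0.921, 0.39, 0.001], [-0.0, 0.003, -1.0]]
force: [0.1, -0.5, 0.4]
width: 85.3
```

>>> apply_moves(delta_pos=[[0.23, 0.05, 0.5], [0.23, 0.05, 1.5], [0.23, 0.05, 2.3], [0.23, 0.05, 2.61], [0.23, 0.05, 2.61], [0.23, 0.05, 2.61], [0.23, 0.05, 2.61], [0.23, 0.05, 2.61], [0.23, 0.05, 2.61], [0.23, 0.05, 2.61], [0.23, 0.05, 2.61], [0.23, 0.05, 2.61]], delta_rot=[[0, 0, 0], [0, 0, 0], [0, 0, 0], [0, 0, 0], [0, 0, 0], [0, 0, 0], [0, 0, 0], [0, 0, 0], [0, 0, 0], [0, 0, 0], [0, 0, 0], [0, 0, 0]], jaw=[0, 0, 0, 0, 0, 255, 255, 255, 255, 255, 255, 255])

```text
time: 20.65
ee_pos: [590.1, 165.5, 32.4]
tool_rot: [[-0.39, 0.921, 0.002], [0.921, 0.39, 0.0], [-0.0, 0.002, -1.0]]
force: [-2.1, -0.7, 10.2]
width: 50.6
```

>>> apply_moves(delta_pos=[[0, 0, -0.5], [0, 0, -1.5], [0, 0, -3], [0, 0, -3.6], [-0.8, -1.1, -3.6], [-1.8, -2.4, -3.6], [-2.8, -3.8, -3.6], [-3.8, -5.1, -3.6], [-4.8, -6.5, -3.6], [-5.2, -7, -3.6], [-5.4, -7.26, -3.6], [-5.4, -7.26, -3.6], [-5.4, -7.26, -2.9], [-5.4, -7.26, -2.4], [-5.4, -7.26, -2.32], [-5.4, -7.26, -2.32], [-5.4, -7.26, -2.32], [-5.4, -7.26, -2.32]], delta_rot=[[0, 0, 0], [0, 0, 0], [0, 0, 0], [0, 0, 0], [0, 0, 0], [0, 0, 0], [0, 0, 0], [0, 0, 0], [0, 0, 0], [0, 0, 0], [0, 0, 0], [0, 0, 0], [0, 0, 0], [0, 0, 0], [0, 0, 0], [0, 0, 0], [0, 0, 0], [0, 0, 0]], jaw=[255, 255, 255, 255, 255, 255, 255, 255, 255, 255, 255, 255, 255, 255, 255, 255, 255, 255])

```text
time: 22.45
ee_pos: [475.3, -29.8, 89.0]
tool_rot: [[-0.39, 0.921, 0.001], [0.921, 0.39, 0.0], [-0.0, 0.001, -1.0]]
force: [-0.3, 0.4, 0.0]
width: 50.3
```

```bash
python3 - <<'E'
from h import *
s=state()
a,d=shot("side","g8");q=cloud("side",d)
# held cell: fit of points; compare with g6 (same hold, TCP z 74)
print(centre(q,(476,-29.4),33,72,84));print([centre(q,c,33,13,32) for c in CELLS[1:2]])
E
```

```text
t 22.45 ee [475.3 -29.8  89. ] yaw_y 0.401 F [-0.3  0.4  0. ] w 50.3 q [ 0.46  0.51 -0.68  2.07  0.48  0.72 -0.12]
(array([474.3, -29.1]), np.float64(76.6), 228)
[(array([534. , 318.6]), np.float64(19.9), 387)]
```

>>> apply_moves(delta_pos=[[0, 0, 0.1], [0, 0, 0.2], [0, 0, 0.3], [0, 0, 0.36], [0, 0, 0.39], [0, 0, 0.39], [0, 0, 0.39]], delta_rot=[[0, 0, 0], [0, 0, 0], [0, 0, 0], [0, 0, 0], [0, 0, 0], [0, 0, 0], [0, 0, 0]], jaw=[255, 255, 255, 255, 255, 255, 255])

```text
time: 23.2
ee_pos: [475.3, -29.8, 80.2]
tool_rot: [[-0.39, 0.921, 0.001], [0.921, 0.39, -0.001], [-0.002, 0.001, -1.0]]
force: [-6.3, -0.8, 24.9]
width: 50.1
```

>>> apply_moves(delta_pos=[[0, 0, -0.02], [0, 0, -0.02], [0, 0, -0.02], [0, 0, -0.02], [0, 0, -0.02], [0, 0, -0.02], [0, 0, -0.5], [0, 0, -2], [0, 0, -4], [1.7, 1.1, -4], [3.4, 2.2, -4], [5.1, 3.3, -4], [6.8, 4.4, -4], [8.5, 5.5, -4], [10.2, 6.6, -4], [11.5, 7.4, -4], [11.87, 7.59, -4], [11.87, 7.59, -4], [11.87, 7.59, -4]], delta_rot=[[0, 0, 0], [0, 0, 0], [0, 0, 0], [0, 0, 0], [0, 0, 0], [0, 0, 0], [0, 0, 0], [0, 0, 0], [0, 0, 0], [0, 0, 0], [0, 0, 0], [0, 0, 0], [0, 0, 0], [0, 0, 0], [0, 0, 0], [0, 0, 0], [0, 0, 0], [0, 0, 0], [0, 0, 0]], jaw=[255, 0, 0, 0, 0, 0, 0, 0, 0, 0, 0, 0, 0, 0, 0, 0, 0, 0, 0])

```text
time: 25.1
ee_pos: [533.8, 315.8, 178.9]
tool_rot: [[-0.39, 0.921, -0.0], [0.921, 0.39, -0.001], [-0.001, -0.001, -1.0]]
force: [0.0, -0.4, -0.3]
width: 85.1
```

```bash
python3 - <<'E'
from h import *
s=state()
for n in("side","top"):
    im,d=shot(n,"g9");q=cloud(n,d)
    print(n,"stack",centre(q,(476,-29.4),33,60,78),centre(q,CELLS[1],33,13,32),"cap",centre(q,(478,-165),26,24,40))
E
```

```text
t 25.1 ee [533.8 315.8 178.9] yaw_y 0.4 F [ 0.  -0.4 -0.3] w 85.1 q [-0.15  0.6  -0.73  1.63  0.44  1.08 -0.6 ]
side stack (array([472.8, -28.5]), np.float64(67.3), 239) (array([534.2, 318.6]), np.float64(19.9), 387) cap (array([ 477.3, -162.8]), np.float64(29.5), 128)
top stack (array([474. , -30.8]), np.float64(67.1), 219) (array([535. , 316.9]), np.float64(19.4), 194) cap (array([ 478.1, -164.4]), np.float64(29.6), 133)
```

>>> apply_moves(delta_pos=[[0.06, 0.05, 1.5], [0.06, 0.05, 3], [0.06, 0.05, 4.5], [0.06, 0.05, 5.5], [0.06, 0.05, 5.86], [0.06, 0.05, 5.86], [0.06, 0.05, 5.86], [0.06, 0.05, 5.86], [0.06, 0.05, 5.86], [0.06, 0.05, 5.86], [0.06, 0.05, 5.86], [0.06, 0.05, 5.86], [0.06, 0.05, 5.86], [0.06, 0.05, 5.86]], delta_rot=[[0, 0, 0], [0, 0, 0], [0, 0, 0], [0, 0, 0], [0, 0, 0], [0, 0, 0], [0, 0, 0], [0, 0, 0], [0, 0, 0], [0, 0, 0], [0, 0, 0], [0, 0, 0], [0, 0, 0], [0, 0, 0]], jaw=[0, 0, 0, 0, 0, 0, 0, 255, 255, 255, 255, 255, 255, 255])

```text
time: 26.6
ee_pos: [535.0, 319.6, 34.3]
tool_rot: [[-0.39, 0.921, 0.002], [0.921, 0.39, 0.001], [-0.0, 0.002, -1.0]]
force: [-3.1, -2.6, 13.1]
width: 49.9
```

>>> apply_moves(delta_pos=[[0, 0, -0.5], [0, 0, -1.5], [0, 0, -3], [0, 0, -4], [-1.5, -1, -4], [-3.1, -2, -4], [-4.8, -3.1, -4], [-6.5, -4.2, -4], [-8.2, -5.3, -4], [-9.9, -6.4, -4], [-11.2, -7.2, -4], [-11.87, -7.63, -4], [-11.87, -7.63, -4], [-11.87, -7.63, -3.4], [-11.87, -7.63, -3.1], [-11.87, -7.63, -3.05], [-11.87, -7.63, -3.05], [-11.87, -7.63, -3.05], [-11.87, -7.63, -3.05]], delta_rot=[[0, 0, 0], [0, 0, 0], [0, 0, 0], [0, 0, 0], [0, 0, 0], [0, 0, 0], [0, 0, 0], [0, 0, 0], [0, 0, 0], [0, 0, 0], [0, 0, 0], [0, 0, 0], [0, 0, 0], [0, 0, 0], [0, 0, 0], [0, 0, 0], [0, 0, 0], [0, 0, 0], [0, 0, 0]], jaw=[255, 255, 255, 255, 255, 255, 255, 255, 255, 255, 255, 255, 255, 255, 255, 255, 255, 255, 255])

```text
time: 28.5
ee_pos: [474.9, -28.2, 109.0]
tool_rot: [[-0.391, 0.921, 0.001], [0.921, 0.391, -0.0], [-0.0, 0.001, -1.0]]
force: [0.2, 0.1, -1.2]
width: 49.6
```

```bash
python3 - <<'E'
from h import *
s=state()
a,d=shot("side","g10");q=cloud("side",d)
print(centre(q,(476,-29.4),33,88,102));
cv2.imwrite("pics/c7.png",cv2.resize(a[150:240,230:330],None,fx=6,fy=6,interpolation=cv2.INTER_CUBIC))
E
```

```text
t 28.5 ee [474.9 -28.2 109. ] yaw_y 0.401 F [ 0.2  0.1 -1.2] w 49.6 q [ 0.51  0.49 -0.73  2.05  0.47  0.77 -0.11]
(array([473.4, -26.5]), np.float64(94.4), 233)
```

View pics/c7.png

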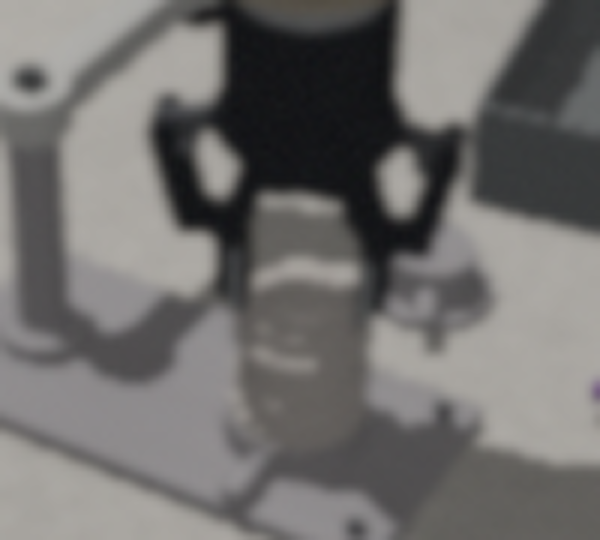

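>>> apply_moves(delta_pos=[[0, 0, 0.1], [0, 0, 0.2], [0, 0, 0.3], [0, 0, 0.36], [0, 0, 0.4], [0, 0, 0.4], [0, 0, 0.4]], delta_rot=[[0, 0, 0], [0, 0, 0], [0, 0, 0], [0, 0, 0], [0, 0, 0], [0, 0, 0], [0, 0, 0]], jaw=[255, 255, 255, 255, 255, 255, 255])

```text
time: 29.25
ee_pos: [474.6, -28.6, 100.1]
tool_rot: [[-0.39, 0.921, 0.001], [0.921, 0.39, -0.002], [-0.002, -0.0, -1.0]]
force: [-9.9, -1.2, 30.0]
width: 49.8
```

>>> apply_moves(delta_pos=[[0, 0, -0.03], [0, 0, -0.03], [0, 0, -0.03], [0, 0, -0.03], [0, 0, -0.03], [0, 0, -0.03], [0, 0, -0.5], [0, 0, -2], [0, 0, -3.2], [-1.5, -0.6, -3.2], [-3, -1.2, -3.2], [-4.5, -1.8, -3.2], [-5.07, -1.93, -3.2], [-5.07, -1.93, -3.2], [-5.07, -1.93, -3.2], [-5.07, -1.93, -3.2]], delta_rot=[[0, 0, 0], [0, 0, 0], [0, 0, 0], [0, 0, 0], [0, 0, 0], [0, 0, 0], [0, 0, 0], [0, 0, 0], [0, 0, 0], [0, 0, 0], [0, 0, 0], [0, 0, 0], [0, 0, 0], [0, 0, 0], [0, 0, 0], [0, 0, 0]], jaw=[255, 0, 0, 0, 0, 0, 0, 0, 0, 0, 0, 0, 0, 0, 0, 0])

```text
time: 30.85
ee_pos: [479.7, -162.2, 178.9]
tool_rot: [[-0.392, 0.92, 0.0], [0.92, 0.392, 0.001], [0.0, 0.001, -1.0]]
force: [0.5, -0.1, -0.8]
width: 85.1
```

```bash
python3 - <<'E'
from h import *
s=state()
for n in("side","top"):
    im,d=shot(n,"g11");q=cloud(n,d)
    print(n,"stack",centre(q,(475,-29.4),33,78,96),"cap",centre(q,(478,-165),26,24,40))
    for lo,hi in((60,75),): print(centre(q,(475,-29.4),38,60,73))
E
```

```text
t 30.85 ee [ 479.7 -162.2  178.9] yaw_y 0.403 F [ 0.5 -0.1 -0.8] w 85.1 q [ 0.8   0.44 -0.77  1.91  0.37  0.95  0.26]
side stack (array([472.6, -27.5]), np.float64(85.3), 239) cap (array([ 477.4, -163.5]), np.float64(30.1), 123)
(array([466.4, -11.3]), np.float64(69.8), 65)
top stack (array([473.5, -30.4]), np.float64(84.7), 224) cap (array([ 472.9, -141.4]), np.float64(28.1), 19)
(array([472.6, -27.7]), np.float64(70.1), 61)
```

>>> apply_moves(delta_pos=[[-0.07, -0.06, 1.5], [-0.07, -0.06, 3], [-0.07, -0.06, 4.5], [-0.07, -0.06, 5.4], [-0.07, -0.06, 5.74], [-0.07, -0.06, 5.74], [-0.07, -0.06, 5.74], [-0.07, -0.06, 5.74], [-0.07, -0.06, 5.74], [-0.07, -0.06, 5.74], [-0.07, -0.06, 5.74], [-0.07, -0.06, 5.74], [-0.07, -0.06, 5.74], [-0.07, -0.06, 5.74], [-0.07, -0.06, 5.74]], delta_rot=[[0, 0, 0], [0, 0, 0], [0, 0, 0], [0, 0, 0], [0, 0, 0], [0, 0, 0], [0, 0, 0], [0, 0, 0], [0, 0, 0], [0, 0, 0], [0, 0, 0], [0, 0, 0], [0, 0, 0], [0, 0, 0], [0, 0, 0]], jaw=[0, 0, 0, 0, 0, 0, 0, 255, 255, 255, 255, 255, 255, 255, 255])

```text
time: 32.45
ee_pos: [479.3, -166.5, 36.2]
tool_rot: [[-0.39, 0.921, 0.001], [0.921, 0.39, -0.001], [-0.002, 0.001, -1.0]]
force: [-2.8, 0.7, 12.1]
width: 41.8
```

>>> apply_moves(delta_pos=[[0, 0, -0.5], [0, 0, -1.5], [0, 0, -3], [0, 0, -4.5], [0, 0, -5], [1.2, 0.5, -5], [2.7, 1, -5], [4, 1.6, -5], [5.01, 1.96, -5], [5.01, 1.96, -5], [5.01, 1.96, -4.4], [5.01, 1.96, -4], [5.01, 1.96, -3.8], [5.01, 1.96, -3.8], [5.01, 1.96, -3.8], [5.01, 1.96, -3.8]], delta_rot=[[0, 0, 0], [0, 0, 0], [0, 0, 0], [0, 0, 0], [0, 0, 0], [0, 0, 0], [0, 0, 0], [0, 0, 0], [0, 0, 0], [0, 0, 0], [0, 0, 0], [0, 0, 0], [0, 0, 0], [0, 0, 0], [0, 0, 0], [0, 0, 0]], jaw=[255, 255, 255, 255, 255, 255, 255, 255, 255, 255, 255, 255, 255, 255, 255, 255])

```text
time: 34.05
ee_pos: [475.4, -31.9, 130.4]
tool_rot: [[-0.39, 0.921, 0.001], [0.921, 0.39, 0.0], [-0.0, 0.001, -1.0]]
force: [-0.3, 0.8, -2.7]
width: 41.6
```

```bash
python3 - <<'E'
from h import *
s=state()
a,d=shot("side","g12")
cv2.imwrite("pics/c8.png",cv2.resize(a[140:240,230:330],None,fx=6,fy=6,interpolation=cv2.INTER_CUBIC))
E
```

```text
t 34.05 ee [475.4 -31.9 130.4] yaw_y 0.401 F [-0.3  0.8 -2.7] w 41.6 q [ 0.54  0.46 -0.76  2.03  0.43  0.82 -0.07]
```

View pics/c8.png

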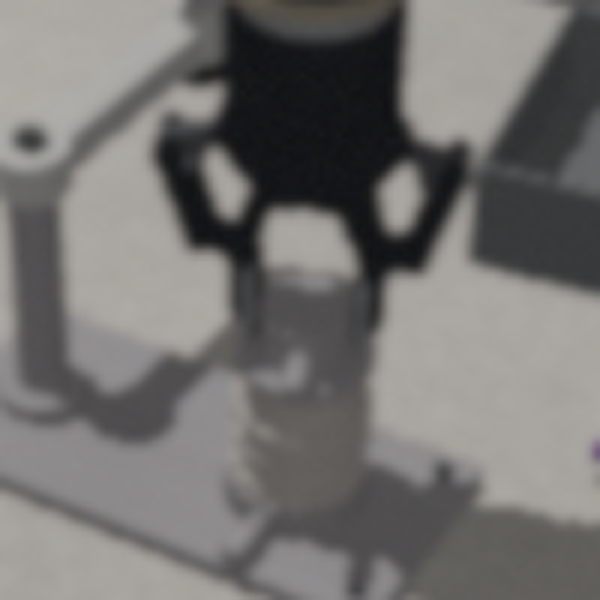

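>>> apply_moves(delta_pos=[[0, 0, 0.1], [0, 0, 0.2], [0, 0, 0.3], [0, 0, 0.38], [0, 0, 0.44], [0, 0, 0.46], [0, 0, 0.46], [0, 0, 0.46]], delta_rot=[[0, 0, 0], [0, 0, 0], [0, 0, 0], [0, 0, 0], [0, 0, 0], [0, 0, 0], [0, 0, 0], [0, 0, 0]], jaw=[255, 255, 255, 255, 255, 255, 255, 255])

```text
time: 34.9
ee_pos: [475.2, -31.8, 120.1]
tool_rot: [[-0.39, 0.921, 0.001], [0.921, 0.39, -0.002], [-0.002, -0.0, -1.0]]
force: [-9.0, -1.6, 26.1]
width: 41.6
```

>>> apply_moves(delta_pos=[[0, 0, 0], [0, 0, 0], [0, 0, 0], [0, 0, 0], [0, 0, 0], [0, 0, 0], [0, 0, -0.5], [0, 0, -2], [0, 0, -3.6], [-1, 1.1, -3.8], [-2.1, 2.2, -3.8], [-3.2, 3.4, -3.8], [-4.1, 4.3, -3.8], [-4.1, 4.3, -3.8], [-4.1, 4.3, -3.8], [-4.1, 4.3, -3.8]], delta_rot=[[0, 0, 0], [0, 0, 0], [0, 0, 0], [0, 0, 0], [0, 0, 0], [0, 0, 0], [0, 0, 0], [0, 0, 0], [0, 0, 0.1], [0, 0, 0.2], [0, 0, 0.3], [0, 0, 0.4], [0, 0, 0.4], [0, 0, 0.4], [0, 0, 0.4], [0, 0, 0.4]], jaw=[255, 0, 0, 0, 0, 0, 0, 0, 0, 0, 140, 140, 140, 140, 140, 140])

```text
time: 36.5
ee_pos: [613.3, -83.5, 214.0]
tool_rot: [[-0.002, 1.0, -0.0], [1.0, 0.002, 0.0], [0.0, -0.0, -1.0]]
force: [-0.5, 1.3, 0.5]
width: 38.7
```

```bash
python3 - <<'E'
from h import *
s=state()
for n in("side","top"):
    im,d=shot(n,"g13");q=cloud(n,d)
    print(n,"cap top",centre(q,(475,-30),26,108,122),"flange/levels",centre(q,(475,-30),40,80,100))
    if n=="top":
        print("knob",centre(q,(614.7,-161.4),26,200,235)); c=im
    else: b=im
cv2.imwrite("pics/c9.png",np.hstack([cv2.resize(b[90:270,200:350],None,fx=2.6,fy=2.6),cv2.resize(c[130:240,230:330],None,fx=3.9,fy=4.254)]))
E
```

```text
t 36.5 ee [613.3 -83.5 214. ] yaw_y 0.002 F [-0.5  1.3  0.5] w 38.7 q [ 0.48  0.55 -0.66  1.6   0.36  1.12 -0.26]
side cap top (array([472.9, -29.6]), np.float64(113.6), 167) flange/levels (array([464.6, -20.1]), np.float64(91.0), 153)
top cap top (array([473.1, -30.2]), np.float64(113.3), 155) flange/levels (array([473.2, -31.5]), np.float64(89.8), 151)
knob (array([nan, nan]), np.float64(nan), 0)h.py:23: RuntimeWarning: Mean of empty slice.
  k=(np.linalg.norm(q[:,:2]-c,axis=1)<R0)&(q[:,2]>lo)&(q[:,2]<hi);c=q[k,:2].mean(0)
  ret = um.true_divide(
h.py:24: RuntimeWarning: Mean of empty slice.
  return c.round(1),q[k,2].mean().round(1),int(k.sum())
  ret = ret.dtype.type(ret / rcount)
```

View pics/c9.png

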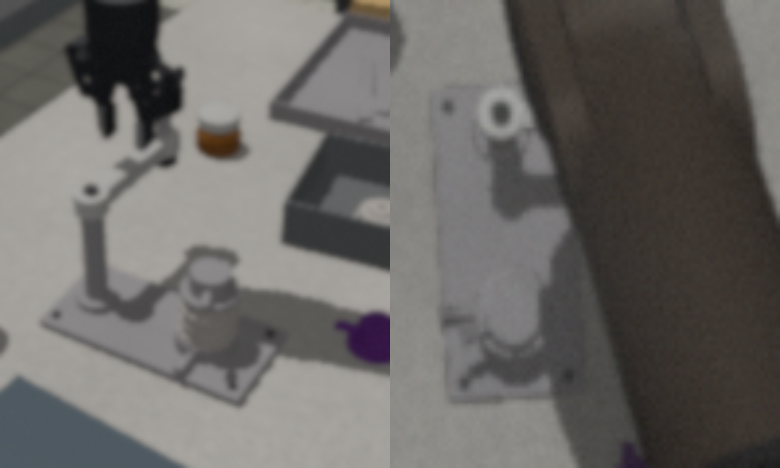

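>>> apply_moves(delta_pos=[[0, 0.07, 0.6], [0, 0.07, 1.2], [0, 0.07, 1.7], [0, 0.07, 1.88], [0, 0.07, 1.88], [0, 0.07, 1.88], [0, 0.07, 1.88], [0, 0.07, 1.88]], delta_rot=[[0, 0, 0], [0, 0, 0], [0, 0, 0], [0, 0, 0], [0, 0, 0], [0, 0, 0], [0, 0, 0], [0, 0, 0]], jaw=[140, 140, 140, 140, 140, 165, 165, 165])

```text
time: 37.4
ee_pos: [616.2, -84.2, 167.1]
tool_rot: [[-0.001, 1.0, 0.001], [1.0, 0.001, -0.0], [-0.0, 0.001, -1.0]]
force: [-0.8, 0.9, -0.4]
width: 30.0
```

>>> apply_moves(delta_pos=[[0.013, -0.25, 0], [0.05, -0.48, 0], [0.11, -0.71, 0], [0.19, -0.93, 0], [0.29, -1.14, 0], [0.42, -1.34, 0], [0.56, -1.52, 0], [0.72, -1.7, 0], [0.9, -1.85, 0], [1.09, -1.98, 0], [1.3, -2.1, 0], [1.51, -2.2, 0], [1.73, -2.27, 0], [1.96, -2.32, 0], [2.2, -2.34, 0], [2.2, -2.34, 0], [2.2, -2.34, 0]], delta_rot=[[0, 0, 0.1], [0, 0, 0.2], [0, 0, 0.3], [0, 0, 0.4], [0, 0, 0.5], [0, 0, 0.6], [0, 0, 0.7], [0, 0, 0.8], [0, 0, 0.9], [0, 0, 1.0], [0, 0, 1.1], [0, 0, 1.2], [0, 0, 1.3], [0, 0, 1.4], [0, 0, 1.5], [0, 0, 1.5], [0, 0, 1.5]], jaw=[165, 165, 165, 165, 165, 165, 165, 165, 165, 165, 165, 165, 165, 165, 165, 165, 165])

```text
time: 39.1
ee_pos: [557.4, -29.0, 166.8]
tool_rot: [[0.997, 0.075, 0.001], [0.075, -0.997, 0.0], [0.001, -0.0, -1.0]]
force: [-0.4, 0.2, 0.3]
width: 30.1
```

>>> apply_moves(delta_pos=[[0, -0.08, 0], [0, -0.16, 0], [0, -0.24, 0], [0, -0.3, 0], [0, -0.34, 0], [0, -0.34, 0]], delta_rot=[[0, 0, 0.02], [0, 0, 0.04], [0, 0, 0.04], [0, 0, 0.04], [0, 0, 0.04], [0, 0, 0.04]], jaw=[165, 165, 165, 165, 165, 165])

```text
time: 39.7
ee_pos: [556.4, -22.4, 166.5]
tool_rot: [[1.0, 0.031, -0.001], [0.031, -1.0, -0.002], [-0.001, 0.002, -1.0]]
force: [-0.8, -7.2, 2.1]
width: 30.2
```

```bash
python3 - <<'E'
from h import *
s=state()
for n in("side","top"):
    im,d=shot(n,"g14");q=cloud(n,d)
    print(n,"knob",centre(q,(476,-35),26,195,235))
    if n=="side": cv2.imwrite("pics/c10.png",cv2.resize(im[90:250,190:350],None,fx=3.5,fy=3.5))
E
```

```text
t 39.7 ee [556.4 -22.4 166.5] yaw_y -1.54 F [-0.8 -7.2  2.1] w 30.2 q [ 0.16  0.43 -0.29  1.83  0.16  0.9  -1.74]
side knob (array([472.9, -23.4]), np.float64(213.7), 257)
top knob (array([nan, nan]), np.float64(nan), 0)h.py:23: RuntimeWarning: Mean of empty slice.
  k=(np.linalg.norm(q[:,:2]-c,axis=1)<R0)&(q[:,2]>lo)&(q[:,2]<hi);c=q[k,:2].mean(0)
  ret = um.true_divide(
h.py:24: RuntimeWarning: Mean of empty slice.
  return c.round(1),q[k,2].mean().round(1),int(k.sum())
  ret = ret.dtype.type(ret / rcount)
```

View pics/c10.png

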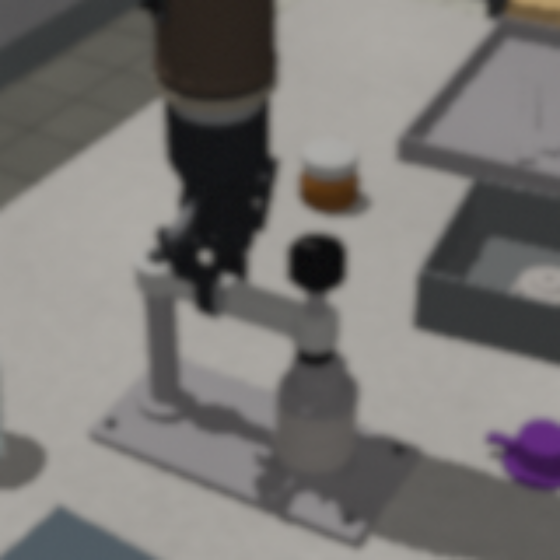

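>>> apply_moves(delta_pos=[[0, -0.04, 0], [0, -0.06, 0], [0, -0.06, 0]], delta_rot=[[0, 0, 0], [0, 0, 0], [0, 0, 0]], jaw=[165, 165, 165])

```text
time: 40.1
ee_pos: [556.4, -22.2, 166.4]
tool_rot: [[1.0, 0.03, -0.001], [0.03, -1.0, -0.003], [-0.001, 0.003, -1.0]]
force: [-0.5, -10.8, 2.1]
width: 30.1
```

>>> apply_moves(delta_pos=[[0, 0.14, 0], [0, 0.14, 0], [0, 0.14, -0.5], [0, 0.14, -2], [0, 0.14, -3.8], [0, -1.5, -3.8], [-0.4, -3, -3.8], [-0.8, -4.5, -3.8], [-1.26, -6.12, -3.8], [-1.26, -6.12, -3.8], [-1.26, -6.12, -3.8], [-1.26, -6.12, -3.8], [-1.26, -6.12, -3.8], [-1.26, -6.12, -3.8], [-1.26, -6.12, -3.8], [-1.26, -6.12, -3.8], [-1.26, -6.12, -3.8], [-1.26, -6.12, -3.8]], delta_rot=[[0, 0, 0], [0, 0, 0], [0, 0, 0], [0, 0, 0], [0, 0, -0.1], [0, 0, -0.25], [0, 0, -0.4], [0, 0, -0.55], [0, 0, -0.7], [0, 0, -0.85], [0, 0, -1.0], [0, 0, -1.15], [0, 0, -1.3], [0, 0, -1.45], [0, 0, -1.6], [0, 0, -1.75], [0, 0, -1.9], [0, 0, -2.0]], jaw=[140, 140, 140, 140, 100, 60, 0, 0, 0, 0, 0, 0, 0, 0, 0, 0, 0, 0])

```text
time: 41.9
ee_pos: [520.2, 133.3, 262.5]
tool_rot: [[-0.451, 0.893, 0.001], [0.893, 0.451, 0.0], [0.0, 0.001, -1.0]]
force: [-0.5, -0.6, 0.0]
width: 85.7
```

```bash
python3 - <<'E'
from h import *
s=state();print(np.round(s["tool_rot"],3).tolist())
for n in("side","top"):
    im,d=shot(n,"g15");q=cloud(n,d)
    print(n,"knob",centre(q,(476,-29),28,195,235),"bar",centre(q,(550,-27),20,140,172),"pillar",centre(q,(615,-25),22,150,172))
    if n=="top":
        k=(abs(q[:,2]-159)<8)&(q[:,0]>500)&(q[:,0]<592)&(abs(q[:,1]+27)<25);print("bar line",cv2.fitLine(q[k][:,:2].astype(np.float32),2,0,.01,.01).ravel(),k.sum())
E
```

```text
t 41.9 ee [520.2 133.3 262.5] yaw_y 0.468 F [-0.5 -0.6  0. ] w 85.7 q [ 0.24  0.39 -0.79  1.73  0.3   1.15 -0.17]
[[-0.451, 0.893, 0.001], [0.893, 0.451, 0.0], [0.0, 0.001, -1.0]]
side knob (array([473.3, -23.9]), np.float64(214.0), 263) bar (array([539.1, -22. ]), np.float64(155.0), 135) pillar (array([609.7, -16.9]), np.float64(160.5), 133)
top knob (array([476.4, -29.6]), np.float64(219.3), 173) bar (array([549.4, -25.8]), np.float64(159.4), 92) pillar (array([613.6, -22.4]), np.float64(161.8), 136)
bar line [ 9.9857527e-01  5.3360809e-02  5.4617255e+02 -2.6119154e+01] 220
```

>>> apply_moves(delta_pos=[[-1.2, -1.1, 0], [-2.5, -2.25, 0], [-3.8, -3.4, 0], [-5.03, -4.51, 0], [-5.03, -4.51, 0], [-5.03, -4.51, 0], [-5.03, -4.51, 0], [-5.03, -4.51, 0], [-5.03, -4.51, 0], [-5.03, -4.51, 0], [-5.03, -4.51, 0], [-5.03, -4.51, 0], [-5.03, -4.51, 0], [-5.03, -4.51, 0], [-5.03, -4.51, 0], [-5.03, -4.51, 0], [-5.03, -4.51, 0], [-5.03, -4.51, 0]], delta_rot=[[0, 0, -0.14], [0, 0, -0.28], [0, 0, -0.42], [0, 0, -0.56], [0, 0, -0.7], [0, 0, -0.84], [0, 0, -0.98], [0, 0, -1.12], [0, 0, -1.26], [0, 0, -1.4], [0, 0, -1.54], [0, 0, -1.68], [0, 0, -1.82], [0, 0, -1.96], [0, 0, -2.1], [0, 0, -2.1], [0, 0, -2.1], [0, 0, -2.1]], jaw=[0, 0, 0, 0, 0, 0, 0, 0, 0, 0, 0, 0, 0, 0, 0, 0, 0, 0])

```text
time: 43.8
ee_pos: [475.3, -30.0, 261.7]
tool_rot: [[-0.552, -0.834, 0.0], [-0.834, 0.552, -0.0], [0.0, -0.0, -1.0]]
force: [0.3, 0.1, -0.2]
width: 85.5
```

```bash
python3 -c "
from h import *
s=state();R=np.array(s['tool_rot']);print(R.round(3).tolist());print('to knob units',(R.T@(np.array([476.3,-29.6,212.])-s['ee_pos'])/25).round(3))"
```

```text
t 43.8 ee [475.3 -30.  261.7] yaw_y 2.557 F [ 0.3  0.1 -0.2] w 85.5 q [ 0.87  0.44 -1.22  1.85  0.45  1.18  2.06]
[[-0.552, -0.834, 0.0], [-0.834, 0.552, -0.0], [0.0, -0.0, -1.0]]
to knob units [-0.037 -0.025  1.99 ]
```

>>> apply_moves(delta_pos=[[-0.037, -0.025, 0], [-0.037, -0.025, 0.5], [-0.037, -0.025, 1.2], [-0.037, -0.025, 1.8], [-0.037, -0.025, 2.02], [-0.037, -0.025, 2.02], [-0.037, -0.025, 2.02], [-0.037, -0.025, 2.02], [-0.037, -0.025, 2.02], [-0.037, -0.025, 2.02], [-0.037, -0.025, 2.02], [-0.037, -0.025, 2.02], [-0.037, -0.025, 2.02], [-0.037, -0.025, 2.02]], delta_rot=[[0, 0, 0.1], [0, 0, 0.2], [0, 0, 0.2], [0, 0, 0.2], [0, 0, 0.2], [0, 0, 0.2], [0, 0, 0.2], [0, 0, 0.2], [0, 0, 0.2], [0, 0, 0.2], [0, 0, 0.2], [0, 0, 0.2], [0, 0, 0.2], [0, 0, 0.2]], jaw=[0, 0, 0, 0, 0, 0, 0, 255, 255, 255, 255, 255, 255, 255])

```text
time: 45.2
ee_pos: [477.1, -30.3, 211.8]
tool_rot: [[-0.704, -0.71, 0.002], [-0.71, 0.704, -0.001], [-0.001, -0.002, -1.0]]
force: [0.8, -3.3, 5.5]
width: 40.6
```

```bash
python3 -c "
from h import *
s=state();print(s['moment'])"
```

```text
t 45.2 ee [477.1 -30.3 211.8] yaw_y 2.36 F [ 0.8 -3.3  5.5] w 40.6 q [ 0.79  0.47 -1.12  1.92  0.48  1.06  1.83]
[-0.38118501 -0.0042843  -0.05180534]
```

>>> apply_moves(delta_pos=[[0, 0, 0.013], [0, 0, 0.026], [0, 0, 0.038], [0, 0, 0.05], [0, 0, 0.064], [0, 0, 0.076], [0, 0, 0.09], [0, 0, 0.1], [0, 0, 0.114], [0, 0, 0.127], [0, 0, 0.14], [0, 0, 0.152], [0, 0, 0.165], [0, 0, 0.178], [0, 0, 0.19], [0, 0, 0.203], [0, 0, 0.216], [0, 0, 0.23], [0, 0, 0.24], [0, 0, 0.25]], delta_rot=[[0, 0, 0.1], [0, 0, 0.2], [0, 0, 0.3], [0, 0, 0.4], [0, 0, 0.5], [0, 0, 0.6], [0, 0, 0.7], [0, 0, 0.8], [0, 0, 0.9], [0, 0, 1.0], [0, 0, 1.1], [0, 0, 1.2], [0, 0, 1.3], [0, 0, 1.4], [0, 0, 1.5], [0, 0, 1.6], [0, 0, 1.7], [0, 0, 1.8], [0, 0, 1.9], [0, 0, 2.0]], jaw=[255, 255, 255, 255, 255, 255, 255, 255, 255, 255, 255, 255, 255, 255, 255, 255, 255, 255, 255, 255])

```text
time: 47.2
ee_pos: [478.2, -29.5, 205.6]
tool_rot: [[-0.35, 0.937, 0.004], [0.937, 0.35, 0.0], [-0.001, 0.004, -1.0]]
force: [5.0, -0.2, -3.2]
width: 40.6
```

```bash
python3 -c "
from h import *
s=state();print(s['moment'])
im,d=shot('side','g16');q=cloud('side',d);print(centre(q,(473,-24),28,185,235))
cv2.imwrite('pics/c11.png',cv2.resize(im[100:240,200:340],None,fx=4,fy=4))"
```

```text
t 47.2 ee [478.2 -29.5 205.6] yaw_y 0.358 F [ 5.  -0.2 -3.2] w 40.6 q [ 0.46  0.32 -0.63  1.95  0.23  0.94  0.07]
[ 0.07045201 -1.64055664  0.32269565]
(array([472.9, -22.5]), np.float64(208.7), 337)
```

View pics/c11.png

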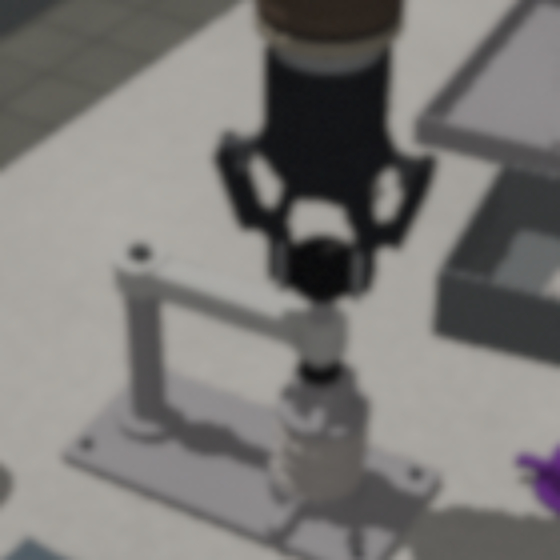

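>>> apply_moves(delta_pos=[[0, 0, 0.013], [0, 0, 0.026], [0, 0, 0.038], [0, 0, 0.05], [0, 0, 0.06], [0, 0, 0.07], [0, 0, 0.08], [0, 0, 0.09], [0, 0, 0.1], [0, 0, 0.1]], delta_rot=[[0, 0, 0.1], [0, 0, 0.2], [0, 0, 0.3], [0, 0, 0.4], [0, 0, 0.5], [0, 0, 0.6], [0, 0, 0.7], [0, 0, 0.8], [0, 0, 0.9], [0, 0, 0.9]], jaw=[255, 255, 255, 255, 255, 255, 255, 255, 255, 255])

```text
time: 48.25
ee_pos: [478.7, -30.0, 203.3]
tool_rot: [[0.515, 0.857, 0.005], [0.857, -0.515, -0.001], [0.002, 0.005, -1.0]]
force: [6.3, -2.2, -0.0]
width: 40.4
```

```bash
python3 -c "
from h import *
s=state();print(s['moment'])"
```

```text
t 48.25 ee [478.7 -30.  203.3] yaw_y -0.541 F [ 6.3 -2.2 -0. ] w 40.4 q [ 0.31  0.29 -0.45  1.96  0.16  0.92 -0.75]
[-0.86644118 -1.75373987  0.36525152]
```

>>> apply_moves(delta_pos=[[0, 0, 0.013], [0, 0, 0.026], [0, 0, 0.038], [0, 0, 0.045], [0, 0, 0.05], [0, 0, 0.055], [0, 0, 0.055]], delta_rot=[[0, 0, 0.08], [0, 0, 0.16], [0, 0, 0.24], [0, 0, 0.32], [0, 0, 0.4], [0, 0, 0.4], [0, 0, 0.4]], jaw=[255, 255, 255, 255, 255, 255, 255])

```text
time: 48.95
ee_pos: [478.9, -30.2, 202.7]
tool_rot: [[0.806, 0.592, 0.006], [0.592, -0.806, -0.002], [0.004, 0.005, -1.0]]
force: [3.1, -3.4, 7.0]
width: 40.2
```

```bash
python3 -c "
from h import *
s=state();print(s['moment'])"
```

```text
t 48.95 ee [478.9 -30.2 202.7] yaw_y -0.937 F [ 3.1 -3.4  7. ] w 40.2 q [ 0.25  0.28 -0.37  1.96  0.13  0.91 -1.12]
[-1.2402221  -0.95079325  1.01874197]
```

>>> apply_moves(delta_pos=[[0, 0, 0], [0, 0, 0.01], [0, 0, 0.015], [0, 0, 0.02], [0, 0, 0.02], [0, 0, 0.02]], delta_rot=[[0, 0, 0.08], [0, 0, 0.16], [0, 0, 0.24], [0, 0, 0.3], [0, 0, 0.3], [0, 0, 0.3]], jaw=[255, 255, 255, 255, 255, 255])

```text
time: 49.55
ee_pos: [478.7, -30.0, 202.3]
tool_rot: [[0.945, 0.328, 0.006], [0.328, -0.945, -0.001], [0.005, 0.003, -1.0]]
force: [2.1, -3.2, 11.3]
width: 40.5
```

```bash
python3 -c "
from h import *
s=state();print(s['moment'])"
```

```text
t 49.55 ee [478.7 -30.  202.3] yaw_y -1.237 F [ 2.1 -3.2 11.3] w 40.5 q [ 0.2   0.27 -0.31  1.97  0.11  0.91 -1.4 ]
[-0.8217482  -0.59456073  1.33692844]
```

>>> apply_moves(delta_pos=[[0, 0, 0], [0, 0, 0], [0, 0, 0], [0, 0, 0], [0, 0, 0], [0, 0, 0]], delta_rot=[[0, 0, 0.08], [0, 0, 0.16], [0, 0, 0.24], [0, 0, 0.3], [0, 0, 0.3], [0, 0, 0.3]], jaw=[255, 255, 255, 255, 255, 255])

```text
time: 50.15
ee_pos: [478.6, -30.1, 202.0]
tool_rot: [[0.999, 0.034, 0.005], [0.034, -0.999, -0.001], [0.005, 0.002, -1.0]]
force: [3.2, -4.7, 6.6]
width: 40.3
```

```bash
python3 -c "
from h import *
s=state();print(s['moment'])"
```

```text
t 50.15 ee [478.6 -30.1 202. ] yaw_y -1.537 F [ 3.2 -4.7  6.6] w 40.3 q [ 0.16  0.27 -0.25  1.97  0.09  0.9  -1.68]
[-0.83512512 -0.69770426  1.41484037]
```

>>> apply_moves(delta_pos=[[0, 0, 0], [0, 0, 0], [0, 0, 0], [0, 0, 0], [0, 0, 0], [0, 0, -0.5], [0, 0, -2], [0, 0, -3], [0, -2, -3], [0, -4, -3], [0, -6, -3], [0, -6.5, -3], [0, -6.5, -3]], delta_rot=[[0, 0, 0], [0, 0, 0], [0, 0, 0], [0, 0, 0], [0, 0, 0], [0, 0, 0], [0, 0, 0], [0, 0, 0], [0, 0, 0], [0, 0, 0], [0, 0, 0], [0, 0, 0], [0, 0, 0]], jaw=[0, 0, 0, 0, 0, 0, 0, 0, 0, 0, 0, 0, 0])

```text
time: 51.45
ee_pos: [470.6, 135.2, 275.3]
tool_rot: [[0.999, 0.036, -0.0], [0.036, -0.999, 0.001], [-0.0, -0.001, -1.0]]
force: [0.8, 0.2, -0.3]
width: 85.4
```

```bash
python3 - <<'E'
from h import *
s=state();b=[]
for n in("side","top"):
    im,d=shot(n,"g17");q=cloud(n,d)
    print(n,"knob",centre(q,(476,-28),28,180,235),"tub cell",centre(q,(412,-340),40,15,45))
    print("  knob top z pct",np.percentile(q[(np.linalg.norm(q[:,:2]-[476,-29],axis=1)<15)&(q[:,2]>170),2],[50,80,95]).round(1))
    if n=="top":
        k=(abs(q[:,2]-159)<8)&(q[:,0]>500)&(q[:,0]<592)&(abs(q[:,1]+27)<25);print("bar line",cv2.fitLine(q[k][:,:2].astype(np.float32),2,0,.01,.01).ravel(),k.sum())
        q0=cloud(n,np.load("pics/g15_top.npy"));print("  before",np.percentile(q0[(np.linalg.norm(q0[:,:2]-[476,-29],axis=1)<15)&(q0[:,2]>170),2],[50,80,95]).round(1))
    for nm,c,lo,hi in(("jar",(672.8,-384),35,80),("beaker",(732,105),60,120)): print(nm,centre(q,c,40,lo,hi),centre(cloud(n,np.load(f"pics/{n}0.npy")),c,40,lo,hi))
    b.append(im)
cv2.imwrite("pics/c12.png",np.hstack([cv2.resize(b[0][100:240,200:340],None,fx=2.85,fy=2.85),cv2.resize(b[1][120:260,120:260],None,fx=2.85,fy=2.85)]))
E
```

```text
t 51.45 ee [470.6 135.2 275.3] yaw_y -1.534 F [ 0.8  0.2 -0.3] w 85.4 q [-0.08  0.22 -0.37  1.84  0.09  1.1  -2.02]
side knob (array([473. , -23.8]), np.float64(205.3), 258) tub cell (array([ 410.4, -339.5]), np.float64(23.6), 138)
  knob top z pct [211.4 212.4 213.4]
jar (array([ 669.8, -380.4]), np.float64(51.2), 174) (array([ 669.5, -380.5]), np.float64(51.8), 170)
beaker (array([726.7, 100.3]), np.float64(80.2), 492) (array([726.6, 100.6]), np.float64(80.0), 495)
top knob (array([476.3, -29.8]), np.float64(210.6), 170) tub cell (array([ 411.6, -338.9]), np.float64(23.0), 216)
  knob top z pct [1375.3 1375.3 1375.3]
bar line [ 9.9858510e-01  5.3176925e-02  5.4617462e+02 -2.6119953e+01] 220
  before [1375.3 1375.3 1375.3]
jar (array([ 672.4, -383.9]), np.float64(53.3), 253) (array([ 672.8, -383.7]), np.float64(53.7), 251)
beaker (array([744.1, 111.1]), np.float64(81.9), 107) (array([743.3, 111.2]), np.float64(81.2), 111)
```

View pics/c12.png

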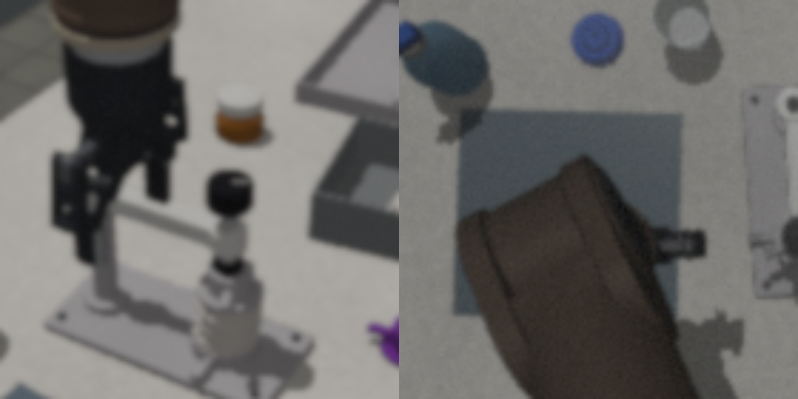

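>>> apply_moves(delta_pos=[[0, 1.7, 0], [0, 3.4, 0], [0, 5.1, 0], [0, 6.5, 0], [0, 6.6, 0], [0, 6.6, 0], [0, 6.6, 1.2], [0, 6.6, 2.2], [0, 6.6, 2.8], [0, 6.6, 2.96], [0, 6.6, 2.96], [0, 6.6, 2.96], [0, 6.6, 2.96], [0, 6.6, 2.96], [0, 6.6, 2.96], [0, 6.6, 2.96], [0, 6.6, 2.96], [0, 6.6, 2.96]], delta_rot=[[0, 0, -0.1], [0, 0, -0.2], [0, 0, -0.3], [0, 0, -0.3], [0, 0, -0.3], [0, 0, -0.3], [0, 0, -0.3], [0, 0, -0.3], [0, 0, -0.3], [0, 0, -0.3], [0, 0, -0.3], [0, 0, -0.3], [0, 0, -0.3], [0, 0, -0.3], [0, 0, -0.3], [0, 0, -0.3], [0, 0, -0.3], [0, 0, -0.3]], jaw=[0, 0, 0, 0, 0, 0, 0, 0, 0, 0, 0, 255, 255, 255, 255, 255, 255, 255])

```text
time: 53.35
ee_pos: [476.7, -31.7, 202.4]
tool_rot: [[0.945, 0.326, 0.001], [0.326, -0.945, 0.0], [0.001, 0.0, -1.0]]
force: [-2.3, 3.7, 7.2]
width: 40.7
```

>>> apply_moves(delta_pos=[[0, 0, 0], [0, 0, 0], [0, 0, 0]], delta_rot=[[0, 0, 0.05], [0, 0, 0.1], [0, 0, 0.1]], jaw=[255, 255, 255])

```text
time: 53.65
ee_pos: [476.6, -31.5, 202.3]
tool_rot: [[0.973, 0.229, 0.001], [0.229, -0.973, 0.0], [0.001, -0.0, -1.0]]
force: [-2.3, 1.8, 5.9]
width: 40.3
```

```bash
python3 -c "
from h import *
s=state();print(s['moment'])"
```

```text
t 53.65 ee [476.6 -31.5 202.3] yaw_y -1.339 F [-2.3  1.8  5.9] w 40.3 q [ 0.18  0.27 -0.28  1.97  0.09  0.91 -1.48]
[0.33974305 0.34198621 0.27095106]
```

>>> apply_moves(delta_pos=[[0, 0, 0.01], [0, 0, 0.015], [0, 0, 0.015]], delta_rot=[[0, 0, 0.07], [0, 0, 0.15], [0, 0, 0.15]], jaw=[255, 255, 255])

```text
time: 53.95
ee_pos: [476.6, -31.2, 202.0]
tool_rot: [[0.997, 0.081, 0.001], [0.081, -0.997, 0.0], [0.001, -0.0, -1.0]]
force: [-2.8, 2.4, 7.3]
width: 40.6
```

```bash
python3 -c "
from h import *
s=state();print(s['moment'])"
```

```text
t 53.95 ee [476.6 -31.2 202. ] yaw_y -1.49 F [-2.8  2.4  7.3] w 40.6 q [ 0.16  0.27 -0.25  1.97  0.08  0.91 -1.62]
[0.4770589  0.52813056 0.38145474]
```

>>> apply_moves(delta_pos=[[0, 0, 0.01], [0, 0, 0.02], [0, 0, 0.03], [0, 0, 0.03]], delta_rot=[[0, 0, 0.08], [0, 0, 0.16], [0, 0, 0.25], [0, 0, 0.25]], jaw=[255, 255, 255, 255])

```text
time: 54.35
ee_pos: [476.7, -30.8, 201.6]
tool_rot: [[0.986, -0.167, 0.001], [-0.167, -0.986, 0.001], [0.001, -0.001, -1.0]]
force: [-4.5, 3.5, 12.5]
width: 40.6
```

```bash
python3 -c "
from h import *
s=state();print(s['moment'])"
```

```text
t 54.35 ee [476.7 -30.8 201.6] yaw_y -1.739 F [-4.5  3.5 12.5] w 40.6 q [ 0.12  0.27 -0.21  1.98  0.07  0.9  -1.86]
[0.54468186 0.96640877 0.69447765]
```

>>> apply_moves(delta_pos=[[0, 0, 0.01], [0, 0, 0.02], [0, 0, 0.03], [0, 0, 0.03]], delta_rot=[[0, 0, 0.08], [0, 0, 0.16], [0, 0, 0.25], [0, 0, 0.25]], jaw=[255, 255, 255, 255])

```text
time: 54.75
ee_pos: [476.8, -30.5, 201.3]
tool_rot: [[0.914, -0.405, 0.002], [-0.405, -0.914, 0.001], [0.001, -0.001, -1.0]]
force: [-5.7, 5.5, 16.2]
width: 41.0
```

```bash
python3 -c "
from h import *
s=state();print(s['moment'])"
```

```text
t 54.75 ee [476.8 -30.5 201.3] yaw_y -1.988 F [-5.7  5.5 16.2] w 41.0 q [ 0.08  0.26 -0.16  1.98  0.05  0.9  -2.09]
[0.73102617 1.28388126 1.09751729]
```

>>> apply_moves(delta_pos=[[0, 0, 0.01], [0, 0, 0.02], [0, 0, 0.03], [0, 0, 0.03]], delta_rot=[[0, 0, 0.08], [0, 0, 0.16], [0, 0, 0.25], [0, 0, 0.25]], jaw=[255, 255, 255, 255])

```text
time: 55.15
ee_pos: [477.7, -30.2, 200.9]
tool_rot: [[0.786, -0.618, 0.004], [-0.618, -0.786, 0.001], [0.002, -0.003, -1.0]]
force: [-4.4, 5.5, 16.9]
width: 40.5
```

```bash
cat >> h.py <<'E'
def knobz(n,d):
    q=cloud(n,d);q=q[(np.linalg.norm(q[:,:2]-[476,-29.5],axis=1)<15)&(q[:,2]>195)&(q[:,2]<230)]
    return len(q),np.percentile(q[:,2],[30,50,80]).round(2)
E
python3 -c "
from h import *
s=state();print(s['moment'])
for t in ('g15','g16','g17'): print(t,knobz('side',np.load(f'pics/{t}_side.npy')))
for i in range(3): im,d=shot('side',f'g18{i}');print(knobz('side',d))"
```

```text
t 55.15 ee [477.7 -30.2 200.9] yaw_y -2.237 F [-4.4  5.5 16.9] w 40.5 q [ 0.05  0.26 -0.11  1.98  0.04  0.9  -2.32]
[0.992561   0.80032008 1.36873976]
g15 (67, array([219.74, 220.26, 221.22]))
g16 (68, array([213.6 , 214.11, 215.08]))
g17 (64, array([211.23, 211.68, 212.57]))
(63, array([208.17, 209.03, 209.89]))
(65, array([208.65, 209.17, 209.87]))
(63, array([208.49, 208.96, 210.02]))
```

>>> apply_moves(delta_pos=[[0, 0, -0.01], [0, 0, -0.02], [0, 0, -0.03], [0, 0, -0.04], [0, 0, -0.04], [0, 0, -0.04]], delta_rot=[[0, 0, -0.08], [0, 0, -0.16], [0, 0, -0.24], [0, 0, -0.3], [0, 0, -0.3], [0, 0, -0.3]], jaw=[255, 255, 255, 255, 255, 255])

```text
time: 55.9
ee_pos: [477.4, -30.4, 201.4]
tool_rot: [[0.934, -0.356, 0.003], [-0.356, -0.934, 0.001], [0.002, -0.002, -1.0]]
force: [-1.7, 5.6, 11.5]
width: 40.3
```

```bash
python3 -c "
from h import *
s=state();print(s['moment'])
for i in range(3): im,d=shot('side',f'g19{i}');print(knobz('side',d))"
```

```text
t 55.9 ee [477.4 -30.4 201.4] yaw_y -1.935 F [-1.7  5.6 11.5] w 40.3 q [ 0.09  0.26 -0.17  1.98  0.06  0.9  -2.04]
[1.13886007 0.42044174 1.34451083]
(55, array([209.54, 209.82, 211.11]))
(58, array([209.39, 210.21, 211.07]))
(53, array([209.47, 209.86, 210.59]))
```

>>> apply_moves(delta_pos=[[0, 0, -0.01], [0, 0, -0.02], [0, 0, -0.02], [0, 0, -0.02]], delta_rot=[[0, 0, -0.08], [0, 0, -0.15], [0, 0, -0.15], [0, 0, -0.15]], jaw=[255, 255, 255, 255])

```text
time: 56.45
ee_pos: [477.3, -30.5, 201.6]
tool_rot: [[0.977, -0.213, 0.003], [-0.213, -0.977, 0.001], [0.002, -0.002, -1.0]]
force: [-1.5, 4.7, 8.9]
width: 40.7
```

```bash
python3 -c "
from h import *
s=state();print(s['moment'],s['tau'])
for i in range(3): im,d=shot('side',f'g20{i}');print(knobz('side',d));s=r.sense();print(np.round(s['moment'],2),np.round(s['force'],1))"
```

```text
t 56.45 ee [477.3 -30.5 201.6] yaw_y -1.786 F [-1.5  4.7  8.9] w 40.7 q [ 0.12  0.26 -0.2   1.98  0.06  0.9  -1.9 ]
[1.19280123 0.21213359 1.04794993] [  3.39522533 -45.12947202   2.26217084 -25.40766299   0.79597095
  -0.25290669  -0.99883486]
(48, array([210.1 , 210.52, 211.5 ]))
[1.19 0.23 1.11] [-2.4  4.6  8.4]
(50, array([210.32, 210.68, 211.71]))
[1.18 0.25 1.1 ] [-1.6  3.6  7.8]
(48, array([210.04, 210.54, 211.43]))
[1.07 0.2  1.11] [-1.3  5.   9.3]
```

>>> apply_moves(delta_pos=[[0, 0, -0.01], [0, 0, -0.02], [0, 0, -0.03], [0, 0, -0.03], [0, 0, -0.03]], delta_rot=[[0, 0, -0.08], [0, 0, -0.16], [0, 0, -0.2], [0, 0, -0.2], [0, 0, -0.2]], jaw=[255, 255, 255, 255, 255])

```text
time: 57.1
ee_pos: [477.2, -30.7, 202.0]
tool_rot: [[1.0, -0.017, 0.002], [-0.017, -1.0, 0.001], [0.002, -0.001, -1.0]]
force: [-0.1, 5.2, 6.3]
width: 40.6
```

```bash
python3 -c "
from h import *
s=state();print(s['moment'],s['tau'][6])
for i in range(3): im,d=shot('side',f'g21{i}');print(knobz('side',d));s=r.sense();print(np.round(s['moment'],2),np.round(s['force'],1))"
```

```text
t 57.1 ee [477.2 -30.7 202. ] yaw_y -1.588 F [-0.1  5.2  6.3] w 40.6 q [ 0.15  0.27 -0.23  1.97  0.08  0.91 -1.72]
[1.38522421 0.01884639 0.78430934] -0.7244449853897095
(34, array([210.62, 210.95, 212.14]))
[ 1.43 -0.01  0.81] [-0.4  5.2  5.1]
(34, array([210.88, 211.33, 212.32]))
[ 1.39 -0.08  0.79] [-0.8  5.1  4.6]
(36, array([210.32, 211.37, 212.4 ]))
[ 1.4  -0.    0.83] [-1.2  4.6  4.4]
```

>>> apply_moves(delta_pos=[[0, 0, 0], [0, 0, 0], [0, 0, 0], [0, 0, 0], [0, 0, 0], [0, 0, -0.5], [0, 0, -2], [0, 0, -3], [0, -2, -3], [0, -4, -3], [0, -6, -3], [0, -6.5, -3], [0, -6.5, -3], [0, -6.5, -3]], delta_rot=[[0, 0, 0], [0, 0, 0], [0, 0, 0], [0, 0, 0], [0, 0, 0], [0, 0, 0], [0, 0, 0], [0, 0, 0], [0, 0, 0], [0, 0, 0], [0, 0, 0], [0, 0, 0], [0, 0, 0], [0, 0, 0]], jaw=[0, 0, 0, 0, 0, 0, 0, 0, 0, 0, 0, 0, 0, 0])

```text
time: 58.65
ee_pos: [479.3, 129.1, 275.8]
tool_rot: [[1.0, -0.019, -0.001], [-0.019, -1.0, -0.001], [-0.0, 0.001, -1.0]]
force: [0.9, -0.1, 0.2]
width: 85.3
```

```bash
python3 - <<'E'
from h import *
s=state()
for i in range(4): im,d=shot("side",f"g22{i}");print(knobz("side",d))
im,d=shot("top","g22");q=cloud("top",d);print("knob top",centre(q,(476,-28),28,180,235))
for t in("g15","g17"): print(t,centre(cloud("top",np.load(f"pics/{t}_top.npy")),(476,-28),28,180,235))
# foot/cap in side view: columns near axis - tall stack check via depth
S=Cam("side")
for z in(211,160,122,114,84,66,48,30): print(z,S.proj([476,-29.5,z]).round(1))
E
```

```text
t 58.65 ee [479.3 129.1 275.8] yaw_y -1.59 F [ 0.9 -0.1  0.2] w 85.3 q [-0.09  0.23 -0.34  1.82  0.09  1.1  -2.05]
(62, array([211.49, 212.08, 212.95]))
(66, array([211.3 , 212.03, 213.04]))
(65, array([211.23, 211.97, 212.73]))
(70, array([211.45, 211.88, 212.81]))
knob top (array([476.5, -29.8]), np.float64(210.8), 172)
g15 (array([476.4, -29.6]), np.float64(219.3), 173)
g17 (array([476.3, -29.8]), np.float64(210.6), 170)
211 [280.8 163.9]
160 [280.4 180. ]
122 [280.1 191.5]
114 [280.1 193.8]
84 [279.8 202.4]
66 [279.7 207.4]
48 [279.6 212.3]
30 [279.5 217.1]
```

```bash
python3 - <<'E'
from h import *
q=cloud("top",np.load("pics/g22_top.npy"));q0=cloud("top",np.load("pics/top0.npy"))
k=(abs(q[:,2]-159)<8)&(q[:,0]>500)&(q[:,0]<592)&(abs(q[:,1]+27)<25);print("bar",cv2.fitLine(q[k][:,:2].astype(np.float32),2,0,.01,.01).ravel().round(3))
print("tub",centre(q,(412,-340),40,15,45))
for nm,c,lo,hi in(("jar",(672.8,-384),35,80),("spray",(680,378),100,240),("blue",(714,211),8,40)): print(nm,centre(q,c,40,lo,hi)[0],centre(q0,c,40,lo,hi)[0])
qs=cloud("side",np.load("pics/g223_side.npy"));q1=cloud("side",np.load("pics/g13_side.npy"))
for z in((92,112),(68,84),(50,66),(36,48)): print(z,centre(qs,(474,-29),40,*z),centre(q1,(474,-29),40,*z))
s=state();print(np.abs(s["qd"]).max().round(3));r.close_job()
E
```

```text
bar [ 9.99000e-01  5.30000e-02  5.46186e+02 -2.61220e+01]
tub (array([ 412.5, -338.9]), np.float64(22.6), 220)
jar [ 672.9 -383.8] [ 672.8 -383.7]
spray [680.5 376.4] [680.1 377. ]
blue [714.1 211.3] [714.  211.3]
(92, 112) (array([465.2, -13. ]), np.float64(102.9), 132) (array([463.9, -13.5]), np.float64(102.9), 131)
(68, 84) (array([464.7, -13.4]), np.float64(73.2), 112) (array([465.5, -12.5]), np.float64(72.9), 109)
(50, 66) (array([466.1, -13.2]), np.float64(54.7), 93) (array([465. , -13.3]), np.float64(55.2), 95)
(36, 48) (array([467.2, -13.7]), np.float64(39.2), 61) (array([466.6, -12. ]), np.float64(39.5), 69)
t 58.9 ee [479.5 128.8 276.1] yaw_y -1.591 F [-0.4 -0.  -0.4] w 85.6 q [-0.09  0.23 -0.34  1.82  0.09  1.1  -2.05]
0.005
the job is handed in; nothing more can be done
```

I finished the filter change and handed the job in at 58.9 s of the 210 s allowed. The one thing I could not measure is how hard the foot presses after I let go of the knob.

**What I did:** I set the cap aside and put the spent cell in the tub. I then nested the three white cells on the base, one of which had been knocked about 30 mm and was found again, and put the cap on top. I swung the arm until it met its stop and turned the hand screw clockwise until it was tight.

**Last checks:**
- **Spent cell:** it lies in the tub, within about 2 mm of its centre.
- **Stack:** the cap top measured 113.5 mm before clamping, against 114 mm when fully nested. The cap sits about 3 mm off the seat axis (limit 6 mm) and the top cell about 2.6 mm (limit 5 mm). The stack looked the same after clamping.
- **Arm:** it met a firm stop at about 11 N. Its measured direction did not change while I turned the screw, and the knob sits over the seat.
- **Bystanders:** the jar and spray bottle are within 1 mm of where they started in the last picture. The beaker was last checked after the first tightening and was also within 1 mm. The robot was clear of everything.

**Clamping force:** the screw was turned against up to about 1.4 N m, but it sprang back both times I let go. The knob came to rest 8.3 to 8.7 mm down, against 8.0 mm at first contact. From the stiffness I saw and the screw friction, I estimate about 60 to 130 N against the 30 N needed. My torque readings while tightening and loosening did not fully agree.

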